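# Butt the power modules into a row under the bench magnifier

### The job

Get the assembly board ready for inspection: first swing the magnifier well clear of the board, hang the headset that was left on the board over the rail, and set all the power modules, in any order, in one row along the board's far fence, the first flush against the end stop and each next one butted flush against its neighbour with no gap. When that is done, swing the magnifier back so that its head is over the middle of the row; leave the soldering iron stand, solder, meter and pliers alone.

Things in the scene. Friction and masses are not known exactly. Their poses are not given: they have to be found in the camera images.
- board: fixed black assembly board, 150 mm (own x, depth) by 270 mm (own y, length), 8 mm thick; origin: middle of its underside. One aluminium fence runs along its far long edge (inner face at x = +60 mm), another, the end stop, across its +y end (inner face at y = +120 mm); both rise 18 mm above the board's top. Modules stand with one 60 mm face against the far fence, x along the board's x.
- corner (a point): inner corner of the two fences at the level of the board's top (board x = 60, y = 120, z = 8 mm); axes as the board
- view (a point): point on the board's top, 45 mm before the far fence and 90 mm from the end stop (the middle of a row of three modules); axes as the board
- swing_arm (a joint): hinge of the magnifier's level arm, about the vertical through point pivot, rad; 0 = arm points along the -x of its base (towards the robot), positive = anticlockwise from above (towards the robot's right, then away); range -1.0 to 2.5. Moves lightly and stays where it is left.
- pivot (a point): hinge of the magnifier arm, on a 22 mm post, 255 mm above the bench; the fixed base is 85 mm square, 16 mm high
- lens (a point): centre of the round magnifier head (100 mm across, 18 mm thick), 175 mm out from the hinge, 255 mm above the bench
- knob (a point): top centre of the upright black knob on the magnifier arm, 90 mm out from the hinge: round, 22 mm across, 45 mm tall above the arm, top 311 mm above the bench; the arm under it is 14 mm thick, 22 mm wide
- headset: headset standing on its two ear cups: cups 58 (x) by 30 (y) by 66 mm high, centred at y = +72 and -72 mm; a 22 mm wide band arches between them; on top a grey padded crown 28 mm (x) by 60 mm (y) by 28 mm thick, top at 155 mm, flat underside at 127 mm. Origin: midway between the cups at their underside; z up. About 0.24 kg.
- crown (a point): middle of the underside of the headset's crown (127 mm above the headset's origin); axes as the headset. This is what rests on the rail.
- rail_mid (a point): middle of the level round hanging rail (14 mm thick, 200 mm long along own y, on a post at each end), centre of the bar, 160 mm above the bench; the space on both sides of the bar is free
- rail: the fixed hanging rail as a whole; origin on the bench under its middle; bar along own y
- iron_stand: bystander: soldering iron stand, 100 x 80 mm, 90 mm high; origin under its centre
- spool: bystander: steel spool of solder, 60 mm across, 50 mm high; origin under its centre
- meter: bystander: yellow hand-held meter, 150 x 80 x 36 mm; origin under its centre
- pliers: bystander: small pliers with yellow handles, 155 mm long along x, 12 mm high; origin under its middle
- module1: power module, one of three or four alike (None if absent): aluminium case 90 mm (own x) by 60 mm (own y) by 32 mm high; a black finger grip stands on the middle of its top, 18 mm (x) by 36 mm (y) by 30 mm tall, so its top is 62 mm up. Origin: centre of the underside; z up. Its two ends are alike, either may face the fence. About 0.35 kg.
- module2: power module, one of three or four alike (None if absent): aluminium case 90 mm (own x) by 60 mm (own y) by 32 mm high; a black finger grip stands on the middle of its top, 18 mm (x) by 36 mm (y) by 30 mm tall, so its top is 62 mm up. Origin: centre of the underside; z up. Its two ends are alike, either may face the fence. About 0.35 kg.
- module3: power module, one of three or four alike (None if absent): aluminium case 90 mm (own x) by 60 mm (own y) by 32 mm high; a black finger grip stands on the middle of its top, 18 mm (x) by 36 mm (y) by 30 mm tall, so its top is 62 mm up. Origin: centre of the underside; z up. Its two ends are alike, either may face the fence. About 0.35 kg.
- module4: power module, one of three or four alike (None if absent): aluminium case 90 mm (own x) by 60 mm (own y) by 32 mm high; a black finger grip stands on the middle of its top, 18 mm (x) by 36 mm (y) by 30 mm tall, so its top is 62 mm up. Origin: centre of the underside; z up. Its two ends are alike, either may face the fence. About 0.35 kg.

How it is judged (in metres and radians):
On the way, in this order (a step that is already met when the one before it is completed fails the run):
1. the magnifier head is swung well clear of the board (over 230 mm from the view point) (horizontal distance between lens and view above 0.23 m), for 0.2 s.
2. with the magnifier clear, the headset hangs over the rail and all modules stand in the flush row (x of crown in the frame of rail_mid between -0.025 and 0.025 m and y of crown in the frame of rail_mid between -0.085 and 0.085 m and z of crown in the frame of rail_mid between 0 and 0.02 m and angle between headset's own z axis and vertical below 0.3 rad and contact force between headset and rail above 0.5 N and linear speed of headset below 0.05 m/s and x of module1 in the frame of board between 0.01 and 0.019 m and z of module1 in the frame of board between 0.004 and 0.012 m and angle between the x axis of each of module1, module2, module3, module4 and the x axis of board, either way round below 0.06 rad and linear speed of each of module1, module2, module3, module4 below 0.02 m/s and (y of module1 in the frame of board between 0.0875 and 0.093 m or y of module1 in the frame of board between 0.027 and 0.033 m or y of module1 in the frame of board between -0.0335 and -0.027 m or y of module1 in the frame of board between -0.094 and -0.087 m) and x of module2 in the frame of board between 0.01 and 0.019 m and z of module2 in the frame of board between 0.004 and 0.012 m and (y of module2 in the frame of board between 0.0875 and 0.093 m or y of module2 in the frame of board between 0.027 and 0.033 m or y of module2 in the frame of board between -0.0335 and -0.027 m or y of module2 in the frame of board between -0.094 and -0.087 m) and x of module3 in the frame of board between 0.01 and 0.019 m and z of module3 in the frame of board between 0.004 and 0.012 m and (y of module3 in the frame of board between 0.0875 and 0.093 m or y of module3 in the frame of board between 0.027 and 0.033 m or y of module3 in the frame of board between -0.0335 and -0.027 m or y of module3 in the frame of board between -0.094 and -0.087 m) and x of module4 in the frame of board between 0.01 and 0.019 m and z of module4 in the frame of board between 0.004 and 0.012 m and (y of module4 in the frame of board between 0.0875 and 0.093 m or y of module4 in the frame of board between 0.027 and 0.033 m or y of module4 in the frame of board between -0.0335 and -0.027 m or y of module4 in the frame of board between -0.094 and -0.087 m) and (y of each of module1, module2, module3, module4 in the frame of board above 0.06 m or y of module1 in the frame of board between 0.0875 and 0.093 m or y of module2 in the frame of board between 0.0875 and 0.093 m or y of module3 in the frame of board between 0.0875 and 0.093 m or y of module4 in the frame of board between 0.0875 and 0.093 m) and (y of each of module1, module2, module3, module4 in the frame of board above 0 m or y of module1 in the frame of board between 0.027 and 0.033 m or y of module2 in the frame of board between 0.027 and 0.033 m or y of module3 in the frame of board between 0.027 and 0.033 m or y of module4 in the frame of board between 0.027 and 0.033 m) and (y of each of module1, module2, module3, module4 in the frame of board above -0.06 m or y of module1 in the frame of board between -0.0335 and -0.027 m or y of module2 in the frame of board between -0.0335 and -0.027 m or y of module3 in the frame of board between -0.0335 and -0.027 m or y of module4 in the frame of board between -0.0335 and -0.027 m) and horizontal distance between lens and view above 0.23 m), for 0.3 s.
At the end, for the whole second after the job is handed in: Headset hangs at rest astride the rail. Every module on the board, within 4 mm of the far fence, square within 0.06 rad, in one unbroken row from the stop (gaps together under 2.5 mm up to the first, 4 mm up to a fourth). Magnifier at rest, centre within 60 mm of the view point (x of crown in the frame of rail_mid between -0.025 and 0.025 m and y of crown in the frame of rail_mid between -0.085 and 0.085 m and z of crown in the frame of rail_mid between 0 and 0.02 m and angle between headset's own z axis and vertical below 0.3 rad and contact force between headset and rail above 0.5 N and linear speed of headset below 0.05 m/s and x of module1 in the frame of board between 0.01 and 0.019 m and z of module1 in the frame of board between 0.004 and 0.012 m and angle between the x axis of each of module1, module2, module3, module4 and the x axis of board, either way round below 0.06 rad and linear speed of each of module1, module2, module3, module4 below 0.02 m/s and (y of module1 in the frame of board between 0.0875 and 0.093 m or y of module1 in the frame of board between 0.027 and 0.033 m or y of module1 in the frame of board between -0.0335 and -0.027 m or y of module1 in the frame of board between -0.094 and -0.087 m) and x of module2 in the frame of board between 0.01 and 0.019 m and z of module2 in the frame of board between 0.004 and 0.012 m and (y of module2 in the frame of board between 0.0875 and 0.093 m or y of module2 in the frame of board between 0.027 and 0.033 m or y of module2 in the frame of board between -0.0335 and -0.027 m or y of module2 in the frame of board between -0.094 and -0.087 m) and x of module3 in the frame of board between 0.01 and 0.019 m and z of module3 in the frame of board between 0.004 and 0.012 m and (y of module3 in the frame of board between 0.0875 and 0.093 m or y of module3 in the frame of board between 0.027 and 0.033 m or y of module3 in the frame of board between -0.0335 and -0.027 m or y of module3 in the frame of board between -0.094 and -0.087 m) and x of module4 in the frame of board between 0.01 and 0.019 m and z of module4 in the frame of board between 0.004 and 0.012 m and (y of module4 in the frame of board between 0.0875 and 0.093 m or y of module4 in the frame of board between 0.027 and 0.033 m or y of module4 in the frame of board between -0.0335 and -0.027 m or y of module4 in the frame of board between -0.094 and -0.087 m) and (y of each of module1, module2, module3, module4 in the frame of board above 0.06 m or y of module1 in the frame of board between 0.0875 and 0.093 m or y of module2 in the frame of board between 0.0875 and 0.093 m or y of module3 in the frame of board between 0.0875 and 0.093 m or y of module4 in the frame of board between 0.0875 and 0.093 m) and (y of each of module1, module2, module3, module4 in the frame of board above 0 m or y of module1 in the frame of board between 0.027 and 0.033 m or y of module2 in the frame of board between 0.027 and 0.033 m or y of module3 in the frame of board between 0.027 and 0.033 m or y of module4 in the frame of board between 0.027 and 0.033 m) and (y of each of module1, module2, module3, module4 in the frame of board above -0.06 m or y of module1 in the frame of board between -0.0335 and -0.027 m or y of module2 in the frame of board between -0.0335 and -0.027 m or y of module3 in the frame of board between -0.0335 and -0.027 m or y of module4 in the frame of board between -0.0335 and -0.027 m) and horizontal distance between lens and view below 0.06 m and velocity of joint swing_arm between -0.05 and 0.05 rad/s); the robot touches nothing.
It fails at once if the iron stand is disturbed (moved over 30 mm) (distance of iron_stand from where it was at the start of the episode above 0.03 m).
It fails at once if the spool is disturbed (moved over 30 mm) (distance of spool from where it was at the start of the episode above 0.03 m).
It fails at once if the meter is disturbed (moved over 30 mm) (distance of meter from where it was at the start of the episode above 0.03 m).
It fails at once if the pliers is disturbed (moved over 30 mm) (distance of pliers from where it was at the start of the episode above 0.03 m).
Of module1, module2, module3, module4 only 3 to 4 are there at a start; the rules pass over those that are not, and their reading is None.
At some moment in a run one of module1, module2, module3, module4 may be knocked a few centimetres aside while the robot is not near it.
It also fails if it takes over 210 s, if anything falls off the work surface, if the arm or the gripper's body presses on something with over 40 N, if the wrist force passes 120 N, or if a joint passes its speed limit or range.

### The arm

A 7-joint arm with a two-finger parallel gripper is mounted at the origin on the work surface. World frame = base frame: x ahead of the robot, y to its left, z up, the work surface at z = 0. Lengths are in mm, angles in rad, forces in N, time in s.
With the tool pointing down it reaches from about 400 to 875 mm from the base axis. Payload 4.4 kg.
Tool frame: the origin (TCP) lies on the centre line of the jaws, within the pads' length; the fingertips stand 14 mm ahead of it and the grasp point (between the pads) lies 5 mm behind it (tips_ahead is the distance from the TCP to the fingertips, in mm); z points along the fingers, y is the line along which they close (so a half turn about z gives the same grasp; the last joint's range is limited). The gripper opens to 85 mm and grips with 20 to 120 N. Pads are 22 mm wide; open, the fingers measure 114 mm over their backs; the gripper's body (76 mm by 85 mm) begins 54 mm behind the grasp point. The pads swing forward as they close: fully open they stand 13 mm farther back than shut.
Start: joints at [1.18, 0.628, 0.038, 1.517, -0.027, 0.996, -0.02], TCP at [207.455, -616.02, 245.313] pointing down, gripper open.
Joint ranges: [-3.06, 3.06], [-0.37, 2.12], [-1.25, 1.32], [0.18, 2.47], [-1.1, 4.24], [0.23, 1.98], [-2.94, 2.94]. Speed limits (rad/s): [2.57, 2.57, 3.14, 3.14, 3.14, 3.14, 3.14].

### API

Orientations are given as [roll, pitch, yaw] about the fixed x, y, z axes, in that order (R = Rz(yaw) Ry(pitch) Rx(roll)).
In Python, from cell import * gives the robot as it stands.
- The arm moves only by the tool move_arm, never from a script. Its argument "rows" is text: rows parted by semicolons, each of 7 numbers parted by spaces: the shift along the tool's x, y, z scaled (see below), then the turn, a rotation vector about the tool's x, y, z scaled (see below), then the closure, from -1 (fully open) to 1 (shut). A call has 1 to 12 rows; each row is the pose to reach, as a shift and turn from the pose commanded when the call began, along the tool's axes at that moment; what a row does not reach only later rows make up. The controller multiplies each number of a shift by 0.3 m and each number of a turn by pi/2 rad. A row lasts 1/12 s, in which the tool goes at most 41.7 mm and 7.16 degrees, less where a joint would pass 70% of its speed; a pose out of reach is approached as far as the arm can. A call with a number of a shift or a turn outside -1 to 1 is refused whole. A call with a gripper value outside its range is refused whole. The fingers move at their own pace and stop on an object; the grip force is fixed at half the most. Time passes only in rows, so rows that repeat a pose let the fingers close. It gives the time, the measured TCP pose, the force, the opening and the grip force at its end, in the units of the state.
- read_state(): the state, without advancing time (a new reading comes with each control period).
- get_image(name): name is "side" or "top"; returns a dict with "img" (480x640x3 uint8, red, green, blue), "vfov" (degrees; the focal length in pixels is half the picture's height over the tangent of half this angle, whatever the lens; pixels are square), "cx", "cy" (the principal point, pixels), "k1" (the pictures are not rectified: a ray, as slopes to the right and down, at radius r is drawn at 1 + k1 r^2 times it, then the intrinsics apply), "extrinsics" (4x4, takes a point from camera to world coordinates). Camera axes: x right, y up, looking along -z (the intrinsics and any distortion apply to the point x, -y, -z); pixel columns grow to the right and rows downward; lengths in mm; the calibration is good to about 2 mm. A picture is of the moment at which its call begins. There is no depth.
- finish_job(): hands the job in; it is judged then, once.
The state is a dict: "clock": time; "qpos": joint angles; "qd": joint speeds; "tau": joint torques, N m; "eef_pos": TCP position; "tool_rot": TCP orientation; "force": force on the tool from outside, world axes, zero at the start; "torque": the same for the moment, N m; "width": finger opening in mm; "gripper_force": force on a finger pad.
Only numpy, scipy, OpenCV 4.12 (cv2) and the standard library are available. Lean on these libraries where they do the work, as an engineer would, in place of code of your own. Each camera call takes 0.05 s, during which the arm holds its last target. There are 200 camera calls.

## Working session

There is one attempt and no reset: what is moved stays moved. The work goes in short steps, Python scripts to look and compute and a tool call to move; the robot and the scene stay as the last step left them, time stands still between calls to the robot, and variables do not carry over. Pictures are saved under pics/ and viewed, at most 14 in all, crops included, and the job is handed in when it is done.

Besides the shell and the picture viewer there is one more tool, called after "Request:" in YAML: its name, and indented under it one key for each argument. move_arm: Moves the arm, as the interface text tells. Its arguments: {"type":"object","properties":{"rows":{"type":"string"}},"required":["rows"]}

```bash
ls; mkdir -p pics; cat > h.py <<'E'
from cell import *
import numpy as np, cv2
from scipy.spatial.transform import Rotation as R
def cam(n):
    c=get_image(n); return c
def ray(c,u,v):
    f=c["img"].shape[0]/2/np.tan(np.radians(c["vfov"])/2)
    xd=np.array([(u-c["cx"])/f,(v-c["cy"])/f]); x=xd.copy()
    for _ in range(20): x=xd/(1+c["k1"]*(x@x))
    E=np.array(c["extrinsics"]); return E[:3,3],E[:3,:3]@np.array([x[0],-x[1],-1])
def onz(c,u,v,z):
    o,d=ray(c,u,v); return o+d*(z-o[2])/d[2]
def proj(c,p):
    f=c["img"].shape[0]/2/np.tan(np.radians(c["vfov"])/2)
    E=np.array(c["extrinsics"]); q=E[:3,:3].T@(np.array(p,float)-E[:3,3])
    s=np.array([q[0],-q[1]])/-q[2]; s=s*(1+c["k1"]*(s@s)); return s*f+[c["cx"],c["cy"]]
def save(c,n,box=None,scale=1):
    im=c["img"][...,::-1]
    if box: im=im[box[1]:box[3],box[0]:box[2]]
    cv2.imwrite("pics/"+n,cv2.resize(im,None,fx=scale,fy=scale))
def tri(c1,p1,c2,p2):
    o1,d1=ray(c1,*p1);o2,d2=ray(c2,*p2)
    A=np.stack([d1,-d2],1);s=np.linalg.lstsq(A,o2-o1,rcond=None)[0]
    return (o1+d1*s[0]+o2+d2*s[1])/2
E
python3 - <<'E'
from h import *
for n in("side","top"):
    c=cam(n);save(c,n+"0.png",scale=1.25);print(n,c["vfov"],c["cx"],c["cy"],c["k1"],np.round(c["extrinsics"],3).tolist())
print(read_state())
E
```

```text
pics
side 56.346317818150155 315.61791721233294 238.3737747408886 -0.03849594838246874 [[-0.889, 0.365, -0.277, 166.498], [-0.457, -0.683, 0.57, 695.655], [0.019, 0.633, 0.774, 1057.065], [0.0, 0.0, 0.0, 1.0]]
top 51.34653305033646 321.4284592235691 244.11823988204492 0.025335862133827325 [[-0.018, 0.974, -0.225, 206.389], [-1.0, -0.017, 0.006, 58.474], [0.002, 0.225, 0.974, 1498.169], [0.0, 0.0, 0.0, 1.0]]
{'clock': 0.1, 'qpos': array([ 1.18021178,  0.62925194,  0.03843278,  1.51827842, -0.02699073,
        0.99627463, -0.0199958 ]), 'qd': array([ 2.48496594e-04, -2.36498084e-03,  1.33414516e-03, -1.85698325e-03,
       -8.26330294e-05,  2.28991283e-03,  9.51052793e-04]), 'tau': array([ 3.47849025e-03, -5.64515555e+01,  1.23062868e+00, -1.93969095e+01,
        1.13313028e-02,  5.38032793e-03,  1.17889510e-05]), 'eef_pos': array([ 207.28093445, -615.50084643,  244.47855906]), 'tool_rot': array([-3.13989800e+00,  1.77529527e-05,  3.24803270e-01]), 'force': array([-0.03491315,  0.95175709,  0.52596445]), 'torque': array([-0.00542858,  0.01637446,  0.00070921]), 'gripper_force': 0.0, 'width': 85.09130863152475}
```

View pics/side0.png

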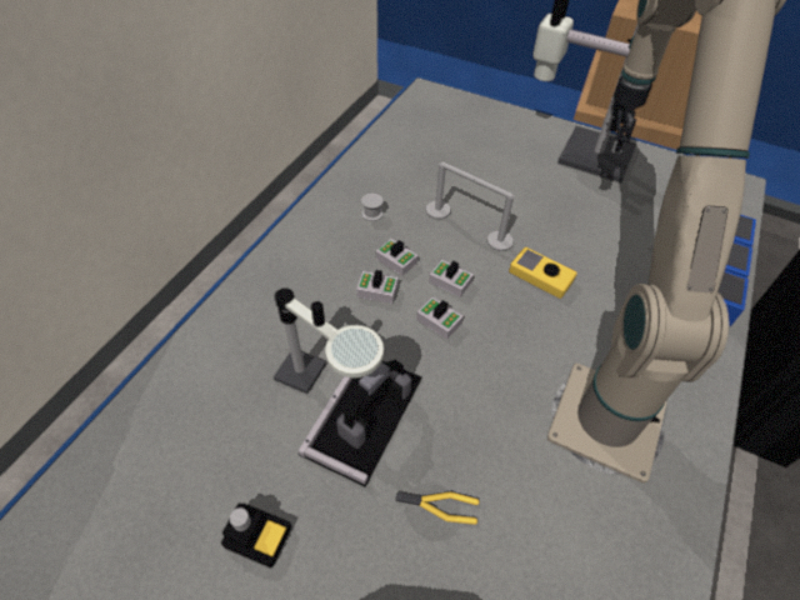

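View pics/top0.png

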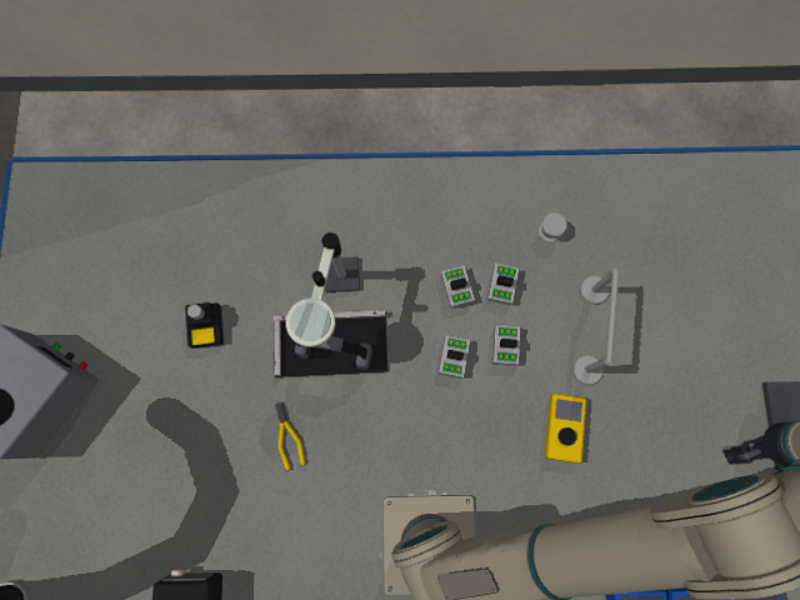

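The two views show four modules (top view, around 455–510, 265–370), the magnifier over the board, the headset under it, and the rail at right. Next I'll take a magnified crop and rough positions.

```bash
python3 - <<'E'
from h import *
t=cam("top");s=cam("side");np.save("pics/t.npy",t["img"])
save(t,"topc.png",(205,180,525,400),2.5)
save(s,"sidec.png",(220,110,480,390),2.1)
T=lambda u,v,z:print(np.round(onz(t,u/1.25,v/1.25,z),0))
for n,a,b in[("pivot",(331,240),(285,295)),("knobtop",(319,277),(317,306)),("lens",(310,322),(355,348)),("railA",(615,271),(440,166)),("railB",(612,362),(511,195))]:
    print(n,np.round(tri(t,np.array(a)/1.25,s,np.array(b)/1.25),0))
for n,p,z in[("m",(458,281),62),("m",(506,281),62),("m",(456,354),62),("m",(508,343),62),("spool",(554,224),50),("meter",(567,428),36),("pliers",(290,438),6),("iron",(203,325),40),("bl",(275,376),8),("br",(387,376),8),("tr",(387,318),8),("base",(345,274),16)]:
    print(n,np.round(onz(t,p[0]/1.25,p[1]/1.25,z),0))
E
```

```text
pivot [634. 196. 259.]
knobtop [546. 216. 299.]
lens [461. 238. 258.]
railA [ 591. -430.  145.]
railB [ 385. -402.  152.]
m [595. -85.  62.]
m [ 593. -199.   62.]
m [420. -73.  62.]
m [ 444. -195.   62.]
spool [ 739. -327.   50.]
meter [ 249. -324.   36.]
pliers [238. 316.   6.]
iron [503. 523.  40.]
bl [383. 355.   8.]
br [378.  88.   8.]
tr [519.  86.   8.]
base [630. 188.  16.]
```

View pics/topc.png

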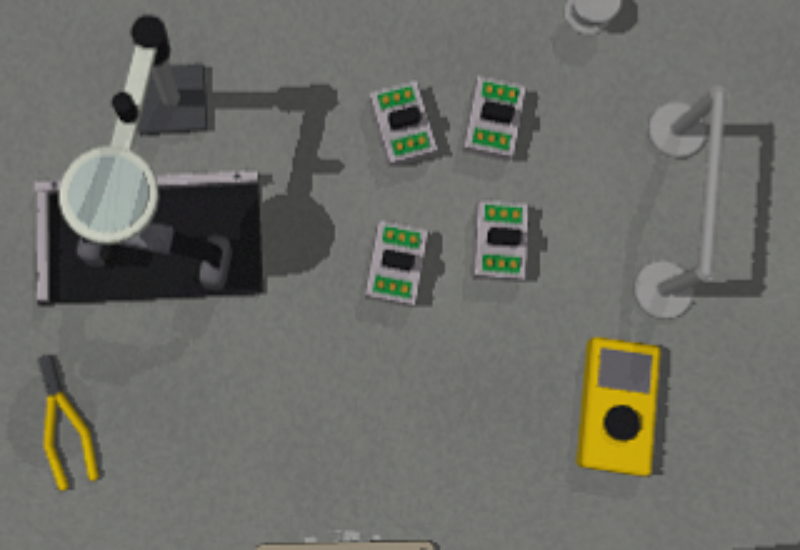

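View pics/sidec.png

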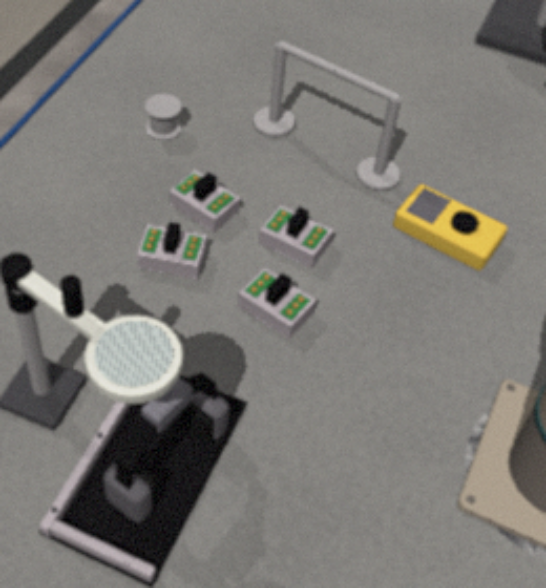

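Top crop: four modules at about (405,120), (497,115), (398,262), (503,238), the rail bar from (717,92) to (706,275), and the board's fence corner at (42,185). The side crop shows the headset lying diagonally on the board. The magnifier comes first.

```bash
cat >> h.py <<'E'
import json,os
def getcmd(): return json.load(open("cmd.json"))
def plan(calls,save=True):
    """calls: list of calls; each a list of (x,y,z,yaw,grip,n). Prints rows, tracks commanded pose."""
    x,y,z,a=getcmd()
    for rows in calls:
        out=[];c,s=np.cos(a),np.sin(a)
        for X,Y,Z,A,g,n in rows:
            dx,dy=X-x,Y-y
            t=np.round(np.array([c*dx+s*dy,s*dx-c*dy,-(Z-z)])/300,3); w=round(-(A-a)/(np.pi/2),3)
            out+=["%g %g %g 0 0 %g %g"%(*t,w,g)]*n
        print(len(out),"; ".join(out))
        t=t*300; x,y,z,a=x+c*t[0]+s*t[1],y+s*t[0]-c*t[1],z-t[2],a-w*np.pi/2
    if save: json.dump([x,y,z,a],open("cmd.json","w"))
E
echo '[207.455,-616.02,245.313,0.3248]' > cmd.json
python3 - <<'E'
from h import *
plan([[(450,-480,360,.2,-1,12)],[(560,-190,360,0,-1,12)],[(546,90,360,-.24,-1,12)]])
E
```

```text
12 0.911 -0.172 -0.382 0 0 0.079 -1; 0.911 -0.172 -0.382 0 0 0.079 -1; 0.911 -0.172 -0.382 0 0 0.079 -1; 0.911 -0.172 -0.382 0 0 0.079 -1; 0.911 -0.172 -0.382 0 0 0.079 -1; 0.911 -0.172 -0.382 0 0 0.079 -1; 0.911 -0.172 -0.382 0 0 0.079 -1; 0.911 -0.172 -0.382 0 0 0.079 -1; 0.911 -0.172 -0.382 0 0 0.079 -1; 0.911 -0.172 -0.382 0 0 0.079 -1; 0.911 -0.172 -0.382 0 0 0.079 -1; 0.911 -0.172 -0.382 0 0 0.079 -1
12 0.552 -0.874 -0 0 0 0.128 -1; 0.552 -0.874 -0 0 0 0.128 -1; 0.552 -0.874 -0 0 0 0.128 -1; 0.552 -0.874 -0 0 0 0.128 -1; 0.552 -0.874 -0 0 0 0.128 -1; 0.552 -0.874 -0 0 0 0.128 -1; 0.552 -0.874 -0 0 0 0.128 -1; 0.552 -0.874 -0 0 0 0.128 -1; 0.552 -0.874 -0 0 0 0.128 -1; 0.552 -0.874 -0 0 0 0.128 -1; 0.552 -0.874 -0 0 0 0.128 -1; 0.552 -0.874 -0 0 0 0.128 -1
12 -0.047 -0.933 -0 0 0 0.153 -1; -0.047 -0.933 -0 0 0 0.153 -1; -0.047 -0.933 -0 0 0 0.153 -1; -0.047 -0.933 -0 0 0 0.153 -1; -0.047 -0.933 -0 0 0 0.153 -1; -0.047 -0.933 -0 0 0 0.153 -1; -0.047 -0.933 -0 0 0 0.153 -1; -0.047 -0.933 -0 0 0 0.153 -1; -0.047 -0.933 -0 0 0 0.153 -1; -0.047 -0.933 -0 0 0 0.153 -1; -0.047 -0.933 -0 0 0 0.153 -1; -0.047 -0.933 -0 0 0 0.153 -1
```

Request:
move_arm:
  rows: "0.911 -0.172 -0.382 0 0 0.079 -1; 0.911 -0.172 -0.382 0 0 0.079 -1; 0.911 -0.172 -0.382 0 0 0.079 -1; 0.911 -0.172 -0.382 0 0 0.079 -1; 0.911 -0.172 -0.382 0 0 0.079 -1; 0.911 -0.172 -0.382 0 0 0.079 -1; 0.911 -0.172 -0.382 0 0 0.079 -1; 0.911 -0.172 -0.382 0 0 0.079 -1; 0.911 -0.172 -0.382 0 0 0.079 -1; 0.911 -0.172 -0.382 0 0 0.079 -1"

```text
clock: 1.03
eef_pos: [450.1, -479.6, 359.6]
tool_rot: [3.142, 0.001, 0.202]
force: [-0.4, -1.0, -0.2]
width: 85.6
gripper_force: 0.0
```

Request:
move_arm:
  rows: "0.552 -0.874 0 0 0 0.128 -1; 0.552 -0.874 0 0 0 0.128 -1; 0.552 -0.874 0 0 0 0.128 -1; 0.552 -0.874 0 0 0 0.128 -1; 0.552 -0.874 0 0 0 0.128 -1; 0.552 -0.874 0 0 0 0.128 -1; 0.552 -0.874 0 0 0 0.128 -1; 0.552 -0.874 0 0 0 0.128 -1; 0.552 -0.874 0 0 0 0.128 -1; 0.552 -0.874 0 0 0 0.128 -1"

```text
clock: 1.87
eef_pos: [559.0, -190.7, 359.2]
tool_rot: [3.141, 0.002, -0.001]
force: [-0.2, -1.1, -1.0]
width: 85.4
gripper_force: 0.0
```

Request:
move_arm:
  rows: "-0.047 -0.933 0 0 0 0.153 -1; -0.047 -0.933 0 0 0 0.153 -1; -0.047 -0.933 0 0 0 0.153 -1; -0.047 -0.933 0 0 0 0.153 -1; -0.047 -0.933 0 0 0 0.153 -1; -0.047 -0.933 0 0 0 0.153 -1; -0.047 -0.933 0 0 0 0.153 -1; -0.047 -0.933 0 0 0 0.153 -1; -0.047 -0.933 0 0 0 0.153 -1; -0.047 -0.933 0 0 0 0.153 -1"

```text
clock: 2.7
eef_pos: [546.2, 86.3, 359.6]
tool_rot: [3.139, -0.0, -0.245]
force: [0.5, -1.1, -0.5]
width: 85.3
gripper_force: 0.0
```

```bash
sed -i 's/out+=\["%g %g %g 0 0 %g %g"%(\*t,w,g)\]\*n/t=t+0.;out+=[(n,"%g %g %g 0 0 %g %g"%(*t,w+0.,g))]/; s/print(len(out),"; ".join(out))/print(sum(o[0] for o in out),"; ".join("%dx[%s]"%o if o[0]>1 else o[1] for o in out))/' h.py
python3 - <<'E'
from h import *
print(np.round(read_state()["qpos"],2))
P=np.array([634,196]);f0=2.9034;K=lambda d,g=.4:(*(P+90*np.array([np.cos(f0+d),np.sin(f0+d)])),294,-.24+d,g,1)
k=K(0)
plan([[(k[0],k[1],350,-.24,-1,4),(k[0],k[1],294,-.24,-1,3),(k[0],k[1],294,-.24,.4,5)],
 [K(.11*i) for i in range(1,12)],[K(1.21+.11*i) for i in range(1,11)]+[K(2.31)]*2])
E
```

```text
[-0.25  0.38  0.07  1.63 -0.02  1.14 -2.  ]
12 4x[-0.099 -0.412 0.033 0 0 0 -1]; 3x[-0.099 -0.412 0.22 0 0 0 -1]; 5x[-0.099 -0.412 0.22 0 0 0 0.4]
11 0.002 0.032 0 0 0 -0.07 0.4; 0.007 0.065 0 0 0 -0.14 0.4; 0.016 0.097 0 0 0 -0.211 0.4; 0.029 0.127 0 0 0 -0.281 0.4; 0.044 0.156 0 0 0 -0.351 0.4; 0.063 0.183 0 0 0 -0.421 0.4; 0.085 0.208 0 0 0 -0.491 0.4; 0.109 0.23 0 0 0 -0.561 0.4; 0.136 0.25 0 0 0 -0.631 0.4; 0.164 0.266 0 0 0 -0.701 0.4; 0.194 0.28 0 0 0 -0.771 0.4
12 0.002 0.033 0 0 0 -0.07 0.4; 0.008 0.066 0 0 0 -0.14 0.4; 0.017 0.097 0 0 0 -0.21 0.4; 0.029 0.128 0 0 0 -0.28 0.4; 0.045 0.157 0 0 0 -0.35 0.4; 0.064 0.184 0 0 0 -0.42 0.4; 0.085 0.209 0 0 0 -0.49 0.4; 0.11 0.231 0 0 0 -0.56 0.4; 0.136 0.251 0 0 0 -0.63 0.4; 0.165 0.267 0 0 0 -0.7 0.4; 0.165 0.267 0 0 0 -0.7 0.4; 0.165 0.267 0 0 0 -0.7 0.4
```

Request:
move_arm:
  rows: "-0.099 -0.412 0.033 0 0 0 -1; -0.099 -0.412 0.033 0 0 0 -1; -0.099 -0.412 0.033 0 0 0 -1; -0.099 -0.412 0.033 0 0 0 -1; -0.099 -0.412 0.22 0 0 0 -1; -0.099 -0.412 0.22 0 0 0 -1; -0.099 -0.412 0.22 0 0 0 -1; -0.099 -0.412 0.22 0 0 0 0.4; -0.099 -0.412 0.22 0 0 0 0.4; -0.099 -0.412 0.22 0 0 0 0.4; -0.099 -0.412 0.22 0 0 0 0.4; -0.099 -0.412 0.22 0 0 0 0.4"

```text
clock: 3.7
eef_pos: [547.3, 217.2, 295.1]
tool_rot: [-3.14, -0.002, -0.241]
force: [-0.1, 2.8, 2.1]
width: 26.4
gripper_force: 0.9
```

Request:
move_arm:
  rows: "0.002 0.032 0 0 0 -0.07 0.4; 0.007 0.065 0 0 0 -0.14 0.4; 0.016 0.097 0 0 0 -0.211 0.4; 0.029 0.127 0 0 0 -0.281 0.4; 0.044 0.156 0 0 0 -0.351 0.4; 0.063 0.183 0 0 0 -0.421 0.4; 0.085 0.208 0 0 0 -0.491 0.4; 0.109 0.23 0 0 0 -0.561 0.4; 0.136 0.25 0 0 0 -0.631 0.4; 0.164 0.266 0 0 0 -0.701 0.4; 0.194 0.28 0 0 0 -0.771 0.4"

```text
clock: 4.62
eef_pos: [583.2, 123.4, 294.8]
tool_rot: [-3.141, -0.003, 0.977]
force: [-2.7, 4.0, -0.1]
width: 26.0
gripper_force: 1.6
```

Request:
move_arm:
  rows: "0.002 0.033 0 0 0 -0.07 0.4; 0.008 0.066 0 0 0 -0.14 0.4; 0.017 0.097 0 0 0 -0.21 0.4; 0.029 0.128 0 0 0 -0.28 0.4; 0.045 0.157 0 0 0 -0.35 0.4; 0.064 0.184 0 0 0 -0.42 0.4; 0.085 0.209 0 0 0 -0.49 0.4; 0.11 0.231 0 0 0 -0.56 0.4; 0.136 0.251 0 0 0 -0.63 0.4; 0.165 0.267 0 0 0 -0.7 0.4; 0.165 0.267 0 0 0 -0.7 0.4; 0.165 0.267 0 0 0 -0.7 0.4"

```text
clock: 5.62
eef_pos: [677.5, 117.4, 293.9]
tool_rot: [3.141, -0.0, 2.067]
force: [1.3, 1.4, -0.6]
width: 25.5
gripper_force: 0.7
```

```bash
python3 - <<'E'
from h import *
print(getcmd(),np.round(read_state()["qpos"],2))
x,y,z,a=getcmd()
plan([[(x,y,z,a,-.3,3),(x,y,380,a,-.3,5)],[(600,-50,400,.5,-1,12)]])
E
```

```text
[677.17643289066, 117.20699709389828, 293.913, 2.06995471906913] [ 0.07  0.69 -0.53  1.33  0.35  1.22  0.01]
8 3x[0 0 0 0 0 0 -0.3]; 5x[0 0 -0.287 0 0 0 -0.3]
12 12x[-0.366 -0.493 -0.067 0 0 0.999 -1]
```

Request:
move_arm:
  rows: "0 0 0 0 0 0 -0.3; 0 0 0 0 0 0 -0.3; 0 0 0 0 0 0 -0.3; 0 0 -0.287 0 0 0 -0.3; 0 0 -0.287 0 0 0 -0.3; 0 0 -0.287 0 0 0 -0.3; 0 0 -0.287 0 0 0 -0.3; 0 0 -0.287 0 0 0 -0.3"

```text
clock: 6.28
eef_pos: [676.9, 117.0, 380.3]
tool_rot: [3.141, 0.001, 2.069]
force: [-0.3, -0.1, 0.4]
width: 55.7
gripper_force: 0.0
```

Request:
move_arm:
  rows: "-0.366 -0.493 -0.067 0 0 0.999 -1; -0.366 -0.493 -0.067 0 0 0.999 -1; -0.366 -0.493 -0.067 0 0 0.999 -1; -0.366 -0.493 -0.067 0 0 0.999 -1; -0.366 -0.493 -0.067 0 0 0.999 -1; -0.366 -0.493 -0.067 0 0 0.999 -1; -0.366 -0.493 -0.067 0 0 0.999 -1; -0.366 -0.493 -0.067 0 0 0.999 -1; -0.366 -0.493 -0.067 0 0 0.999 -1; -0.366 -0.493 -0.067 0 0 0.999 -1; -0.366 -0.493 -0.067 0 0 0.999 -1; -0.366 -0.493 -0.067 0 0 0.999 -1"

```text
clock: 7.28
eef_pos: [598.9, -50.4, 398.2]
tool_rot: [-3.14, 0.003, 0.563]
force: [-0.1, -0.3, 0.5]
width: 85.3
gripper_force: 0.0
```

```bash
python3 - <<'E'
from h import *
plan([[(530,-320,400,0,-1,10)]])
t=cam("top");s=cam("side")
np.savez("pics/v1.npz",t=t["img"],s=s["img"])
save(t,"topb.png",(190,180,390,330),4)
save(s,"sideb.png",(220,200,400,390),3)
E
```

```text
10 10x[-0.636 0.678 0 0 0 0.319 -1]
```

View pics/topb.png

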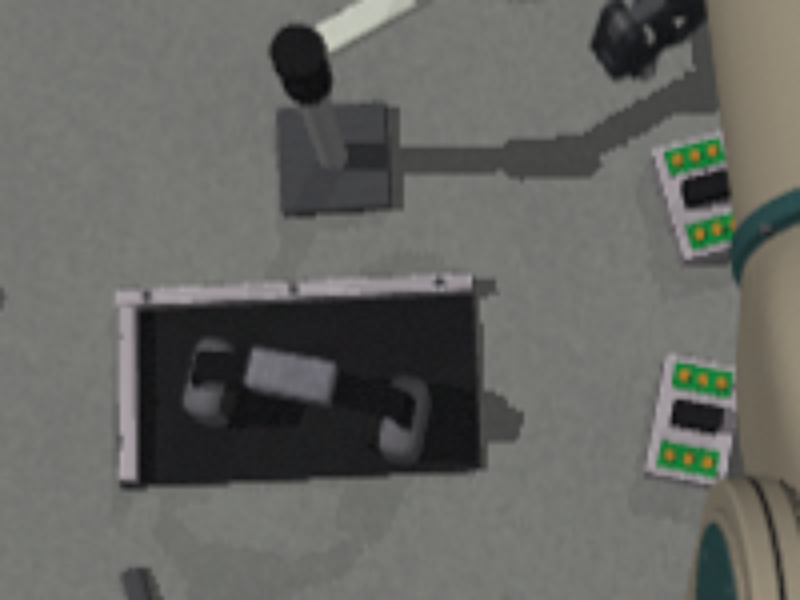

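View pics/sideb.png

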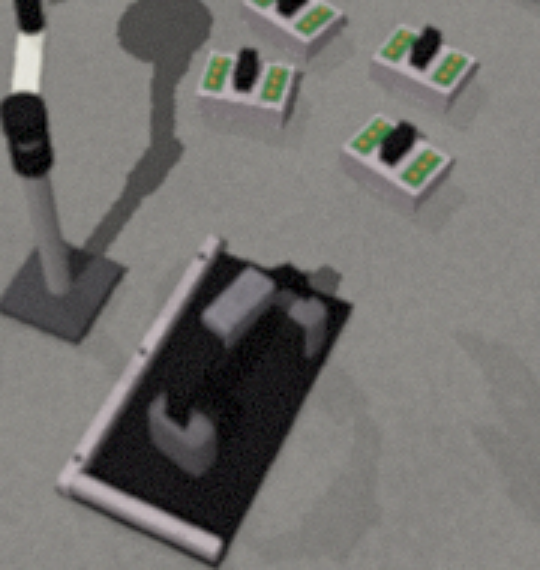

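Both views now show the board clear. In the top crop the headset's grey crown spans (246–336, 347–405), with the cups at (210,385) and (405,420). I'll measure the crown, board and rail by masks.

```bash
python3 - <<'E'
from h import *
t=cam("top");s=cam("side")
im=t["img"]; hsv=cv2.cvtColor(im,cv2.COLOR_RGB2HSV)
sub=cv2.cvtColor(im,cv2.COLOR_RGB2GRAY)
print(sub[180+376//4,190+291//4], sub[180+385//4,190+200//4],sub[180+440//4,190+400//4], im[180+376//4,190+291//4])
m=np.zeros_like(sub); m[262:285,248:277]=(sub[262:285,248:277]>95)*255
n,l,st,ce=cv2.connectedComponentsWithStats(m)
k=1+np.argmax(st[1:,4]); pts=np.argwhere(l==k)[:,::-1]
W=np.array([onz(t,u,v,163)[:2] for u,v in pts],np.float32)
print(st[k],cv2.minAreaRect(W))
# board: outline of fences (bright) + black board
for z,ps in((26,[(116,291),(473,276),(471,293),(118,484),(135,482),(140,307)]),(8,[(483,466),(140,484)])):
    for u,v in ps: print(z,(u,v),np.round(onz(t,190+u/4,180+v/4,z)[:2],1))
for u,v in((717,92),(706,275)): print("rail",np.round(onz(t,205+u/2.5,180+v/2.5,163)[:2],1))
for u,v in((676,130),(664,290)): print("foot",np.round(onz(t,205+u/2.5,180+v/2.5,5)[:2],1))
E
```

```text
103 58 88 [103 102 107]
[252 268  21  11 171] ((437.6039733886719, 213.62599182128906), (54.359779357910156, 23.404911041259766), 78.56916809082031)
26 (116, 291) [525.5 358.7]
26 (473, 276) [532.4  90. ]
26 (471, 293) [519.3  91.7]
26 (118, 484) [380.2 353. ]
26 (135, 482) [381.4 340.6]
26 (140, 307) [512.9 340.4]
8 (483, 466) [390.8  84.6]
8 (140, 484) [382.  340.3]
rail [ 584.6 -423. ]
rail [ 381.1 -392. ]
foot [ 581.7 -425.2]
foot [ 384.6 -393.5]
```

```bash
echo '[599.3,-50,399.9,0.5703]'>cmd.json; python3 - <<'E'
from h import *
plan([[(500,150,330,1.372,-1,10)]])
E
```

```text
10 10x[0.081 -0.74 0.233 0 0 -0.51 -1]
```

Request:
move_arm:
  rows: "0.081 -0.74 0.233 0 0 -0.51 -1; 0.081 -0.74 0.233 0 0 -0.51 -1; 0.081 -0.74 0.233 0 0 -0.51 -1; 0.081 -0.74 0.233 0 0 -0.51 -1; 0.081 -0.74 0.233 0 0 -0.51 -1; 0.081 -0.74 0.233 0 0 -0.51 -1; 0.081 -0.74 0.233 0 0 -0.51 -1; 0.081 -0.74 0.233 0 0 -0.51 -1; 0.081 -0.74 0.233 0 0 -0.51 -1; 0.081 -0.74 0.233 0 0 -0.51 -1"

```text
clock: 8.32
eef_pos: [501.2, 148.7, 330.2]
tool_rot: [3.141, 0.0, 1.368]
force: [0.3, -0.3, 0.8]
width: 85.6
gripper_force: 0.0
```

```bash
python3 - <<'E'
from h import *
st=read_state();print(st["eef_pos"],st["tool_rot"],getcmd())
# use measured yaw to reset the commanded
c=getcmd();
plan([[(437.6,213.6,230,1.372,-1,5),(437.6,213.6,153,1.372,-1,5)]])
E
```

```text
[501.22845066 148.72218705 330.17288132] [3.14117373e+00 4.90052874e-04 1.36834620e+00] [499.8998788261263, 149.98526423369105, 330.0, 1.3714061266653972]
10 5x[0.167 -0.246 0.333 0 0 0 -1]; 5x[0.167 -0.246 0.59 0 0 0 -1]
```

Request:
move_arm:
  rows: "0.167 -0.246 0.333 0 0 0 -1; 0.167 -0.246 0.333 0 0 0 -1; 0.167 -0.246 0.333 0 0 0 -1; 0.167 -0.246 0.333 0 0 0 -1; 0.167 -0.246 0.333 0 0 0 -1; 0.167 -0.246 0.59 0 0 0 -1; 0.167 -0.246 0.59 0 0 0 -1; 0.167 -0.246 0.59 0 0 0 -1; 0.167 -0.246 0.59 0 0 0 -1"

```text
clock: 9.07
eef_pos: [439.2, 212.4, 153.2]
tool_rot: [-3.141, 0.002, 1.369]
force: [-0.1, 0.9, 0.7]
width: 85.3
gripper_force: 0.0
```

Request:
move_arm:
  rows: "0 0 0 0 0 0 1; 0 0 0 0 0 0 1; 0 0 0 0 0 0 1; 0 0 0 0 0 0 1; 0 0 0 0 0 0 1; 0 0 0 0 0 0 1; 0 0 0 0 0 0 1"

```text
clock: 9.65
eef_pos: [438.6, 214.0, 154.5]
tool_rot: [3.14, -0.001, 1.37]
force: [-1.1, -1.5, 8.5]
width: 26.9
gripper_force: 59.3
```

```bash
python3 - <<'E'
from h import *
print(getcmd())
x,y,z,a=getcmd()
plan([[(x,y,240,a,1,3),(x,y,340,a,1,6)],[(530,0,345,1.39,1,12)],[(540,-200,345,1.4,1,8)],[(483,-408,345,1.419,1,10)]])
E
```

```text
[437.4854277043125, 213.71034792263342, 153.0, 1.3714061266653972]
9 3x[0 0 -0.29 0 0 0 1]; 6x[0 0 -0.623 0 0 0 1]
12 12x[-0.637 0.443 -0.017 0 0 -0.012 1]
8 8x[-0.65 0.153 0 0 0 -0.006 1]
10 10x[-0.716 -0.069 0 0 0 -0.012 1]
```

Request:
move_arm:
  rows: "0 0 -0.05 0 0 0 1; 0 0 -0.1 0 0 0 1; 0 0 -0.2 0 0 0 1; 0 0 -0.3 0 0 0 1; 0 0 -0.4 0 0 0 1; 0 0 -0.5 0 0 0 1; 0 0 -0.58 0 0 0 1; 0 0 -0.61 0 0 0 1; 0 0 -0.623 0 0 0 1; 0 0 -0.623 0 0 0 1"

```text
clock: 10.48
eef_pos: [438.0, 213.5, 339.9]
tool_rot: [3.141, 0.0, 1.371]
force: [-0.2, -0.4, -3.1]
width: 26.7
gripper_force: 60.2
```

Request:
move_arm:
  rows: "-0.032 0.022 -0.017 0 0 0 1; -0.096 0.066 -0.017 0 0 0 1; -0.16 0.11 -0.017 0 0 0 1; -0.224 0.155 -0.017 0 0 -0.012 1; -0.287 0.2 -0.017 0 0 -0.012 1; -0.35 0.244 -0.017 0 0 -0.012 1; -0.414 0.288 -0.017 0 0 -0.012 1; -0.478 0.332 -0.017 0 0 -0.012 1; -0.54 0.376 -0.017 0 0 -0.012 1; -0.59 0.41 -0.017 0 0 -0.012 1; -0.625 0.435 -0.017 0 0 -0.012 1; -0.637 0.443 -0.017 0 0 -0.012 1"

```text
clock: 11.48
eef_pos: [530.3, -2.5, 343.2]
tool_rot: [-3.138, 0.002, 1.387]
force: [-0.4, -0.5, -2.7]
width: 26.8
gripper_force: 60.1
```

Request:
move_arm:
  rows: "-0.03 0.007 0 0 0 -0.006 1; -0.09 0.021 0 0 0 -0.006 1; -0.16 0.038 0 0 0 -0.006 1; -0.225 0.053 0 0 0 -0.006 1; -0.29 0.068 0 0 0 -0.006 1; -0.355 0.083 0 0 0 -0.006 1; -0.42 0.099 0 0 0 -0.006 1; -0.49 0.115 0 0 0 -0.006 1; -0.55 0.13 0 0 0 -0.006 1; -0.6 0.141 0 0 0 -0.006 1; -0.64 0.15 0 0 0 -0.006 1; -0.65 0.153 0 0 0 -0.006 1"

```text
clock: 12.48
eef_pos: [540.1, -201.7, 344.2]
tool_rot: [-3.14, 0.001, 1.397]
force: [-0.1, -0.9, -2.6]
width: 26.9
gripper_force: 60.1
```

Request:
move_arm:
  rows: "-0.03 0 0 0 0 -0.012 1; -0.1 -0.01 0 0 0 -0.012 1; -0.17 -0.017 0 0 0 -0.012 1; -0.25 -0.025 0 0 0 -0.012 1; -0.33 -0.033 0 0 0 -0.012 1; -0.41 -0.04 0 0 0 -0.012 1; -0.49 -0.048 0 0 0 -0.012 1; -0.57 -0.056 0 0 0 -0.012 1; -0.64 -0.063 0 0 0 -0.012 1; -0.69 -0.067 0 0 0 -0.012 1; -0.716 -0.069 0 0 0 -0.012 1; -0.716 -0.069 0 0 0 -0.012 1"

```text
clock: 13.48
eef_pos: [483.0, -409.1, 344.7]
tool_rot: [-3.141, -0.0, 1.416]
force: [-0.2, -0.2, -2.1]
width: 26.6
gripper_force: 60.1
```

```bash
python3 - <<'E'
from h import *
t=cam("top");s=cam("side")
a=cv2.resize(t["img"][180:380,380:560],None,fx=2.2,fy=2.2);b=cv2.resize(s["img"][60:260,280:460],None,fx=2.2,fy=2.2)
cv2.imwrite("pics/rail.png",np.hstack([a,b])[...,::-1])
x,y,z,w=getcmd()
plan([[(x,y,240,w,1,3),(x,y,188,w,1,4)]])
E
```

```text
7 3x[0 0 0.35 0 0 0 1]; 4x[0 0 0.523 0 0 0 1]
```

View pics/rail.png

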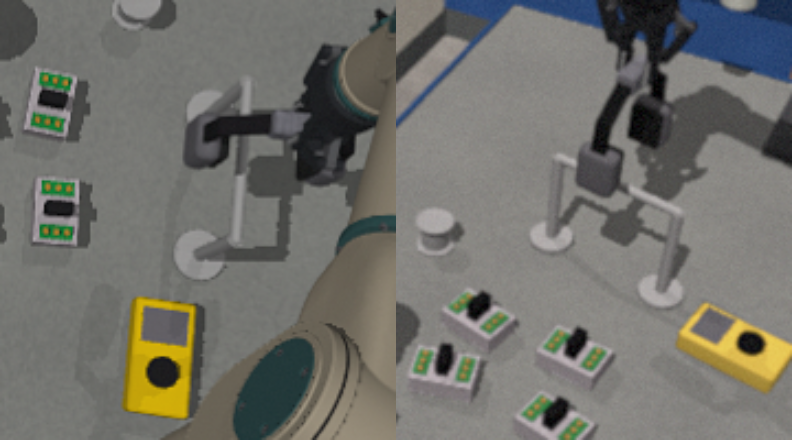

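The headset is held level, astride and above the rail: cup at (205,150) on the near side, crown over the bar at (290,125). Lowering it.

Request:
move_arm:
  rows: "0 0 0.1 0 0 0 1; 0 0 0.2 0 0 0 1; 0 0 0.3 0 0 0 1; 0 0 0.38 0 0 0 1; 0 0 0.44 0 0 0 1; 0 0 0.48 0 0 0 1; 0 0 0.5 0 0 0 1; 0 0 0.51 0 0 0 1; 0 0 0.517 0 0 0 1; 0 0 0.523 0 0 0 1; 0 0 0.523 0 0 0 1"

```text
clock: 14.5
eef_pos: [484.0, -408.3, 189.1]
tool_rot: [3.14, 0.001, 1.418]
force: [0.6, 0.8, -2.2]
width: 27.0
gripper_force: 60.1
```

Request:
move_arm:
  rows: "0 0 0.005 0 0 0 1; 0 0 0.01 0 0 0 1; 0 0 0.01 0 0 0 1; 0 0 0.01 0 0 0 1"

```text
clock: 14.83
eef_pos: [484.0, -408.5, 186.4]
tool_rot: [3.14, 0.001, 1.418]
force: [-0.9, 0.4, 4.9]
width: 27.1
gripper_force: 60.8
```

Request:
move_arm:
  rows: "0 0 0.01 0 0 0 0.2; 0 0 0.01 0 0 0 0; 0 0 0.01 0 0 0 -0.2; 0 0 0.01 0 0 0 -0.4; 0 0 0.01 0 0 0 -0.4; 0 0 -0.05 0 0 0 -0.4; 0 0 -0.2 0 0 0 -0.6; 0 0 -0.35 0 0 0 -0.8; 0 0 -0.4 0 0 0 -1"

```text
clock: 15.58
eef_pos: [485.2, -408.9, 310.2]
tool_rot: [3.136, 0.003, 1.418]
force: [1.3, -0.5, -0.2]
width: 85.1
gripper_force: 0.0
```

```bash
python3 - <<'E'
from h import *
c=getcmd();c[2]-=3;json.dump([c[0],c[1],c[2]+123,c[3]],open("cmd.json","w"))
st=read_state();print(st["eef_pos"],getcmd())
t=cam("top");s=cam("side")
a=cv2.resize(t["img"][180:380,380:560],None,fx=2.2,fy=2.2);b=cv2.resize(s["img"][60:260,280:460],None,fx=2.2,fy=2.2)
cv2.imwrite("pics/rail2.png",np.hstack([a,b])[...,::-1])
E
```

```text
[ 485.19245712 -408.88430352  310.17666251] [483.0660893088339, -408.1377898280616, 308.1, 1.418530016469244]
```

View pics/rail2.png

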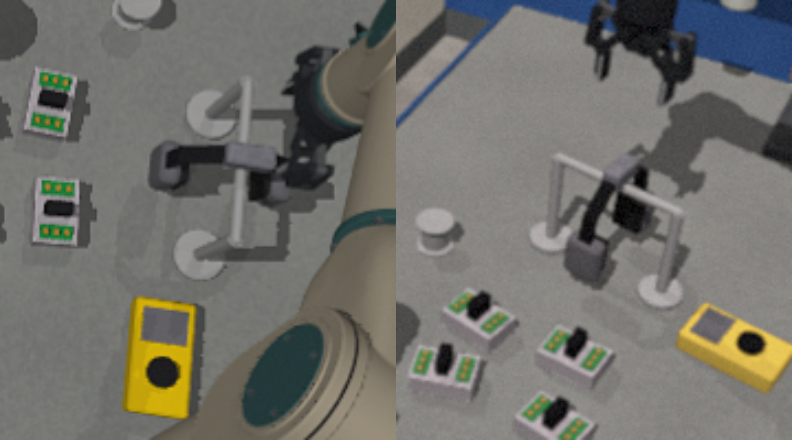

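The headset hangs level astride the rail, crown at about (250,157) left and (625,170) right. Next, the modules by their green patches.

```bash
cat >> h.py <<'E'
def modules(t,z=lambda x,y:40 if x<540 and x>380 and y>80 else 32):
    h=cv2.cvtColor(t["img"],cv2.COLOR_RGB2HSV)
    m=cv2.inRange(h,(45,90,50),(85,255,255)); m=cv2.morphologyEx(m,cv2.MORPH_CLOSE,np.ones((3,3)))
    n,l,st,ce=cv2.connectedComponentsWithStats(m)
    P=[]
    for i in range(1,n):
        if st[i,4]<25: continue
        u,v=ce[i]
        p=onz(t,u,v,32)
        if not(350<p[0]<800 and -500<p[1]<400): continue
        p=onz(t,u,v,z(*p[:2])); P.append((p[:2],st[i,4]))
    out=[];used=set()
    for d,i,j in sorted((abs(np.linalg.norm(P[i][0]-P[j][0])-58),i,j) for i in range(len(P)) for j in range(i)):
        if d>12 or i in used or j in used: continue
        used|={i,j};a,b=P[i][0],P[j][0]; q=a-b; q=q if q[0]>0 else -q
        out.append((*np.round((a+b)/2,1),round(float(np.arctan2(q[1],q[0])),3),round(float(np.linalg.norm(q)),1),P[i][1],P[j][1]))
    return out
E
python3 - <<'E'
from h import *
for n in("top","side"):
    for m in modules(cam(n)): print(n,*m)
plan([[(500,-150,300,1.6,-1,12)]],save=False)
E
```

```text
top 421.1 -71.8 -0.218 59.8 95 92
top 446.8 -197.8 -0.103 60.0 94 84
top 594.1 -86.3 0.259 60.1 91 86
top 598.2 -198.8 -0.234 60.2 87 88
side 445.6 -194.0 -0.104 59.0 52 47
side 419.9 -67.3 -0.266 59.3 50 65
side 597.6 -192.9 -0.2 59.7 39 34
side 592.2 -80.8 0.25 60.7 39 49
12 12x[0.859 -0.075 0.027 0 0 -0.116 -1]
```

```bash
cat >> h.py <<'E'
def board(t):
    g=cv2.cvtColor(t["img"],cv2.COLOR_RGB2GRAY); m=np.zeros_like(g); m[240:310,212:315]=(g[240:310,212:315]>150)*255
    P=np.argwhere(m)[:,::-1]; W=np.array([onz(t,u,v,26)[:2] for u,v in P])
    far=W[(W[:,1]<325)&(W[:,1]>100)&(W[:,0]>505)]; st=W[(W[:,0]<505)&(W[:,0]>395)&(W[:,1]>325)]
    p=np.polyfit(far[:,1],far[:,0],1); q=np.polyfit(st[:,0],st[:,1],1)
    return p,q,len(far),len(st),np.ptp(far[:,0]-np.polyval(p,far[:,1])),np.ptp(st[:,1]-np.polyval(q,st[:,0]))
E
python3 - <<'E'
from h import *
t=cam("top"); p,q,*r=board(t); print(p,q,r)
b=(np.arctan(-p[0])+np.arctan(q[0]))/2
# strip centres: board x=67.5, y=127.5 ; intersection
A=np.array([[1,-p[0]],[-q[0],1]]); X=np.linalg.solve(A,[p[1],q[1]])
Rb=np.array([[np.cos(b),-np.sin(b)],[np.sin(b),np.cos(b)]])
C=X-Rb@[67.5,127.5]; print("yaw",b,-p[0],q[0],"centre",C)
for y in(90,30,-30,-90): print(np.round(C+Rb@[15,y],1))
a=-.218+np.pi/2
plan([[(530,-250,250,1.38,-1,8)],[(421,-70,120,a,-1,8),(421,-70,50,a,-1,4)]],)
E
```

```text
[-3.06713634e-02  5.33259545e+02] [4.97538248e-02 3.27540762e+02] [130, 113, np.float64(10.22801914276522), np.float64(9.489865214785311)]
yaw 0.04018729117745855 0.030671363395915082 0.049753824768597216 centre [460.09320712 223.42399752]
[471.5 314. ]
[473.9 254. ]
[476.3 194.1]
[478.7 134.1]
8 8x[0.545 0.075 0.194 0 0 0.025 -1]
12 8x[0.52 -0.471 0.433 0 0 0.017 -1]; 4x[0.52 -0.471 0.666 0 0 0.017 -1]
```

Request:
move_arm:
  rows: "0.545 0.075 0.194 0 0 0.025 -1; 0.545 0.075 0.194 0 0 0.025 -1; 0.545 0.075 0.194 0 0 0.025 -1; 0.545 0.075 0.194 0 0 0.025 -1; 0.545 0.075 0.194 0 0 0.025 -1; 0.545 0.075 0.194 0 0 0.025 -1; 0.545 0.075 0.194 0 0 0.025 -1"

```text
clock: 16.42
eef_pos: [529.9, -249.4, 245.6]
tool_rot: [-3.138, -0.0, 1.38]
force: [0.6, -0.9, -0.3]
width: 85.5
gripper_force: 0.0
```

Request:
move_arm:
  rows: "0.52 -0.471 0.433 0 0 0.017 -1; 0.52 -0.471 0.433 0 0 0.017 -1; 0.52 -0.471 0.433 0 0 0.017 -1; 0.52 -0.471 0.433 0 0 0.017 -1; 0.52 -0.471 0.433 0 0 0.017 -1; 0.52 -0.471 0.433 0 0 0.017 -1; 0.52 -0.471 0.433 0 0 0.017 -1; 0.52 -0.471 0.433 0 0 0.017 -1; 0.52 -0.471 0.55 0 0 0.017 -1; 0.52 -0.471 0.666 0 0 0.017 -1; 0.52 -0.471 0.666 0 0 0.017 -1; 0.52 -0.471 0.666 0 0 0.017 -1"

```text
clock: 17.42
eef_pos: [422.6, -72.4, 45.7]
tool_rot: [3.141, 0.001, 1.348]
force: [0.1, 0.6, -0.0]
width: 85.3
gripper_force: 0.0
```

Request:
move_arm:
  rows: "0 0 0 0 0 0 0; 0 0 0 0 0 0 1; 0 0 0 0 0 0 1; 0 0 0 0 0 0 1; 0 0 0 0 0 0 1; 0 0 0 0 0 0 1; 0 0 0 0 0 0 1; 0 0 0 0 0 0 1; 0 0 0 0 0 0 1"

```text
clock: 18.17
eef_pos: [422.0, -70.1, 48.0]
tool_rot: [3.14, 0.001, 1.352]
force: [-0.8, -0.7, 5.8]
width: 17.0
gripper_force: 59.6
```

```bash
python3 - <<'E'
from h import *
x,y,z,a=getcmd(); print(x,y,z,a)
w=np.pi/2+.033
plan([[(x,y,80,a,1,3),(x,y,160,a,1,4)],[(440,130,160,1.5,1,10)],[(464,306,160,w,1,9)],[(464,306,70,w,1,5),(464,306,62,w,1,4)]])
E
```

```text
421.08646445458794 -69.89616392660628 50.10000000000002 1.3525565707438585
7 3x[0 0 -0.1 0 0 0 1]; 4x[0 0 -0.366 0 0 0 1]
10 10x[0.664 -0.083 0 0 0 -0.094 1]
9 9x[0.591 0.039 0 0 0 -0.066 1]
9 5x[0 0 0.3 0 0 0 1]; 4x[0 0 0.326 0 0 0 1]
```

Request:
move_arm:
  rows: "0 0 -0.03 0 0 0 1; 0 0 -0.1 0 0 0 1; 0 0 -0.2 0 0 0 1; 0 0 -0.3 0 0 0 1; 0 0 -0.35 0 0 0 1; 0 0 -0.366 0 0 0 1; 0 0 -0.366 0 0 0 1; 0 0 -0.366 0 0 0 1"

```text
clock: 18.83
eef_pos: [421.1, -70.1, 156.6]
tool_rot: [-3.141, 0.001, 1.352]
force: [-0.5, 0.8, -2.7]
width: 16.9
gripper_force: 59.3
```

Request:
move_arm:
  rows: "0.04 -0.005 0 0 0 -0.01 1; 0.12 -0.015 0 0 0 -0.02 1; 0.21 -0.026 0 0 0 -0.04 1; 0.3 -0.037 0 0 0 -0.05 1; 0.39 -0.049 0 0 0 -0.06 1; 0.48 -0.06 0 0 0 -0.07 1; 0.56 -0.07 0 0 0 -0.08 1; 0.62 -0.078 0 0 0 -0.09 1; 0.65 -0.082 0 0 0 -0.094 1; 0.664 -0.083 0 0 0 -0.094 1"

```text
clock: 19.67
eef_pos: [439.7, 131.4, 155.9]
tool_rot: [-3.139, 0.0, 1.503]
force: [-0.2, -0.5, -3.0]
width: 17.3
gripper_force: 59.1
```

Request:
move_arm:
  rows: "0.04 0.003 0 0 0 -0.01 1; 0.11 0.007 0 0 0 -0.02 1; 0.19 0.013 0 0 0 -0.03 1; 0.28 0.018 0 0 0 -0.04 1; 0.37 0.024 0 0 0 -0.05 1; 0.45 0.03 0 0 0 -0.06 1; 0.52 0.034 0 0 0 -0.066 1; 0.57 0.038 0 0 0 -0.066 1; 0.591 0.039 0 0 0 -0.066 1; 0.591 0.039 0 0 0 -0.066 1; 0.591 0.039 0 0 0 -0.066 1"

```text
clock: 20.58
eef_pos: [464.7, 304.4, 156.5]
tool_rot: [-3.141, 0.002, 1.603]
force: [0.1, -0.3, -2.5]
width: 17.1
gripper_force: 59.1
```

```bash
python3 - <<'E'
from h import *
st=read_state();print(st["eef_pos"],st["tool_rot"],st["qpos"].round(2))
for n in("top","side"):
    c=cam(n)
    for m in modules(c): print(n,*m)
E
```

```text
[464.66399472 304.40610719 156.50510924] [-3.14054586e+00  2.28834940e-03  1.60270993e+00] [-0.26  0.67 -0.59  1.86  0.52  0.77 -1.09]
top 446.6 -197.5 -0.091 59.5 94 88
top 594.1 -86.3 0.259 60.1 91 86
top 598.2 -198.8 -0.234 60.2 87 88
side 445.4 -194.2 -0.118 59.1 52 51
side 496.9 267.8 0.155 68.7 94 50
```

Request:
move_arm:
  rows: "-0.01 -0.005 0.1 0 0 0 1; -0.01 -0.005 0.2 0 0 0 1; -0.01 -0.005 0.28 0 0 0 1; -0.01 -0.005 0.31 0 0 0 1; -0.01 -0.005 0.325 0 0 0 1; -0.01 -0.005 0.325 0 0 0 1; -0.01 -0.005 0.33 0 0 0 1; -0.01 -0.005 0.335 0 0 0 1; -0.01 -0.005 0.335 0 0 0 1; -0.01 -0.005 0.335 0 0 0 1"

```text
clock: 21.52
eef_pos: [463.9, 303.2, 57.4]
tool_rot: [3.14, -0.001, 1.603]
force: [-0.1, 0.2, -2.5]
width: 17.5
gripper_force: 59.1
```

Request:
move_arm:
  rows: "0 0 0.003 0 0 0 1; 0 0 0.006 0 0 0 1; 0 0 0.006 0 0 0 1; 0 0 0.006 0 0 0 1"

```text
clock: 21.85
eef_pos: [463.8, 303.2, 56.1]
tool_rot: [3.14, -0.0, 1.603]
force: [-0.9, -1.6, 6.9]
width: 16.8
gripper_force: 60.5
```

Request:
move_arm:
  rows: "0 0.01 0 0 0 0 1; 0 0.015 0 0 0 0 1; 0 0.015 0 0 0 0 1; 0 0.015 0 0 0 0 1"

```text
clock: 22.18
eef_pos: [465.7, 303.6, 56.1]
tool_rot: [-3.14, 0.0, 1.605]
force: [-7.1, -1.0, 11.0]
width: 17.0
gripper_force: 61.1
```

Request:
move_arm:
  rows: "0 0 -0.002 0 0 0 1; 0 0 -0.003 0 0 0 1; 0 0.003 -0.003 0 0 0 1; 0 0.006 -0.003 0 0 0 1; 0 0.01 -0.003 0 0 0 1; 0 0.01 -0.003 0 0 0 1; 0 0.01 -0.003 0 0 0 1"

```text
clock: 22.77
eef_pos: [470.2, 303.6, 56.1]
tool_rot: [-3.141, -0.0, 1.604]
force: [-3.6, -0.7, 4.7]
width: 16.6
gripper_force: 60.3
```

Request:
move_arm:
  rows: "0 0.002 -0.001 0 0 0 1; 0 0.005 -0.002 0 0 0 1; 0 0.008 -0.002 0 0 0 1; 0 0.01 -0.002 0 0 0 1; 0 0.01 -0.002 0 0 0 1; 0 0.01 -0.002 0 0 0 1"

```text
clock: 23.27
eef_pos: [472.5, 303.3, 56.2]
tool_rot: [-3.139, 0.001, 1.604]
force: [-5.1, 0.8, 3.2]
width: 17.3
gripper_force: 60.1
```

Request:
move_arm:
  rows: "0 0.003 0 0 0 0 1; 0 0.006 0 0 0 0 1; 0 0.006 0 0 0 0 1; 0 0.006 0 0 0 0 1"

```text
clock: 23.6
eef_pos: [472.6, 303.3, 56.3]
tool_rot: [-3.137, 0.001, 1.604]
force: [-9.4, -1.1, 7.2]
width: 17.1
gripper_force: 60.6
```

Request:
move_arm:
  rows: "0.005 -0.003 -0.002 0 0 0 1; 0.01 -0.003 -0.002 0 0 0 1; 0.02 -0.003 -0.002 0 0 0 1; 0.03 -0.003 -0.002 0 0 0 1; 0.03 -0.003 -0.002 0 0 0 1; 0.03 -0.003 -0.002 0 0 0 1"

```text
clock: 24.1
eef_pos: [472.4, 306.6, 56.5]
tool_rot: [-3.136, 0.011, 1.601]
force: [-7.9, -9.7, 10.6]
width: 16.8
gripper_force: 61.1
```

Request:
move_arm:
  rows: "0.003 0 0 0 0 0 1; 0.007 0 0 0 0 0 1; 0.007 0 0 0 0 0 1; 0.007 0 0 0 0 0 1"

```text
clock: 24.43
eef_pos: [472.4, 307.8, 56.5]
tool_rot: [-3.136, 0.013, 1.601]
force: [-7.9, -10.2, 13.1]
width: 17.0
gripper_force: 61.1
```

Request:
move_arm:
  rows: "0.003 -0.003 -0.003 0 0 0 1; 0.006 -0.003 -0.004 0 0 0 1; 0.01 -0.003 -0.004 0 0 0 1; 0.013 -0.003 -0.004 0 0 0 1; 0.013 -0.003 -0.004 0 0 0 1; 0.013 -0.003 -0.004 0 0 0 1"

```text
clock: 24.93
eef_pos: [472.1, 317.2, 57.2]
tool_rot: [-3.139, 0.003, 1.603]
force: [-4.8, -2.8, -3.9]
width: 17.0
gripper_force: 59.2
```

```bash
python3 - <<'E'
from h import *
t=cam("top");s=cam("side")
a=t["img"][230:310,205:325];b=s["img"][250:390,225:365]
cv2.imwrite("pics/m1.png",np.hstack([cv2.resize(a,(480,320)),cv2.resize(b,(320,320))])[...,::-1])
E
```

```text
(no output)
```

View pics/m1.png

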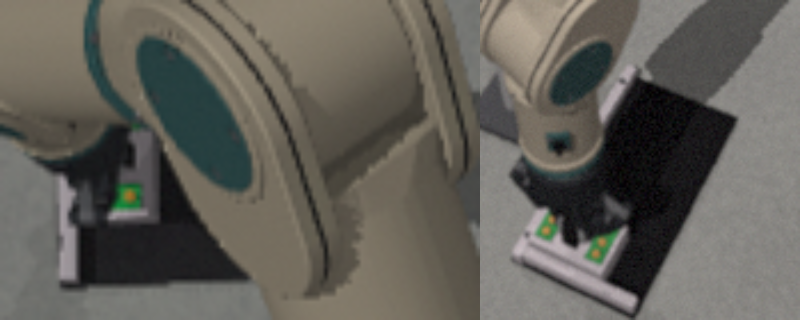

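The module is against the far fence and close to the end stop (side crop, around (575,245)). I'll keep pushing gently.

Request:
move_arm:
  rows: "0.003 0 0 0 0 0 1; 0.007 0 0 0 0 0 1; 0.007 0 0 0 0 0 1; 0.007 0 0 0 0 0 1"

```text
clock: 25.37
eef_pos: [472.2, 317.6, 57.2]
tool_rot: [-3.138, 0.006, 1.603]
force: [-4.9, -4.8, 0.8]
width: 17.4
gripper_force: 59.5
```

Request:
move_arm:
  rows: "0.004 0 0 0 0 0 1; 0.007 0 0 0 0 0 1; 0.007 0 0 0 0 0 1; 0.007 0 0 0 0 0 1"

```text
clock: 25.7
eef_pos: [472.2, 317.8, 57.2]
tool_rot: [-3.138, 0.009, 1.602]
force: [-4.9, -8.1, 2.0]
width: 17.1
gripper_force: 60.0
```

Request:
move_arm:
  rows: "0 0 0.003 0 0 0 1; 0 0 0.003 0 0 0 1; 0 0 0.003 0 0 0 0.6; 0 0 0.003 0 0 0 0.2; 0 0 0.003 0 0 0 -0.2; 0 0 0.003 0 0 0 -0.6; 0 0 0.003 0 0 0 -0.8; 0 0 -0.1 0 0 0 -0.8; 0 0 -0.2 0 0 0 -0.8; 0 0 -0.35 0 0 0 -1; 0 0 -0.35 0 0 0 -1"

```text
clock: 26.62
eef_pos: [476.3, 326.4, 169.7]
tool_rot: [3.132, -0.008, 1.604]
force: [1.2, 1.2, 1.2]
width: 85.4
gripper_force: 0.0
```

```bash
python3 - <<'E'
from h import *
st=read_state();p=st["eef_pos"];a=st["tool_rot"][2];print(p,a)
json.dump([*map(float,p),float(a)],open("cmd.json","w"))
a2=-.1+np.pi/2
plan([[(440,120,200,1.5,-1,8)],[(440,-80,200,a2,-1,8)],[(446,-196,120,a2,-1,8)]])
E
```

```text
[476.25830437 326.42362962 169.67955941] 1.6039192320898665
8 8x[-0.684 -0.144 -0.101 0 0 0.066 -1]
8 8x[-0.665 0.047 0 0 0 0.019 -1]
8 8x[-0.382 0.059 0.267 0 0 0 -1]
```

Request:
move_arm:
  rows: "-0.684 -0.144 -0.101 0 0 0.066 -1; -0.684 -0.144 -0.101 0 0 0.066 -1; -0.684 -0.144 -0.101 0 0 0.066 -1; -0.684 -0.144 -0.101 0 0 0.066 -1; -0.684 -0.144 -0.101 0 0 0.066 -1; -0.684 -0.144 -0.101 0 0 0.066 -1; -0.684 -0.144 -0.101 0 0 0.066 -1; -0.684 -0.144 -0.101 0 0 0.066 -1"

```text
clock: 27.28
eef_pos: [437.9, 116.7, 193.9]
tool_rot: [3.139, -0.002, 1.499]
force: [0.5, 0.3, 0.1]
width: 86.0
gripper_force: 0.0
```

Request:
move_arm:
  rows: "-0.665 0.047 0 0 0 0.019 -1; -0.665 0.047 0 0 0 0.019 -1; -0.665 0.047 0 0 0 0.019 -1; -0.665 0.047 0 0 0 0.019 -1; -0.665 0.047 0 0 0 0.019 -1; -0.665 0.047 0 0 0 0.019 -1; -0.665 0.047 0 0 0 0.019 -1; -0.665 0.047 0 0 0 0.019 -1"

```text
clock: 27.95
eef_pos: [438.0, -81.8, 193.5]
tool_rot: [3.14, -0.002, 1.473]
force: [-0.2, 0.6, 0.0]
width: 85.5
gripper_force: 0.0
```

```bash
python3 - <<'E'
from h import *
print(read_state()["eef_pos"])
for n in("top","side"):
    c=cam(n)
    for m in modules(c): print(n,*m)
    if n=="side": b=c["img"][250:390,225:365]
    else: a=c["img"][230:310,205:325]; save(c,"x.png")
cv2.imwrite("pics/m1b.png",np.hstack([cv2.resize(a,(480,320)),cv2.resize(b,(320,320))])[...,::-1])
E
```

```text
[437.95002145 -81.841527   193.47950258]
top 472.5 315.7 0.015 59.9 96 85
side 444.5 -194.5 -0.164 56.9 48 32
side 471.0 318.7 0.038 59.8 89 77
side 597.7 -192.7 -0.193 60.0 39 35
side 592.0 -80.3 0.232 60.6 37 50
```

View pics/m1b.png

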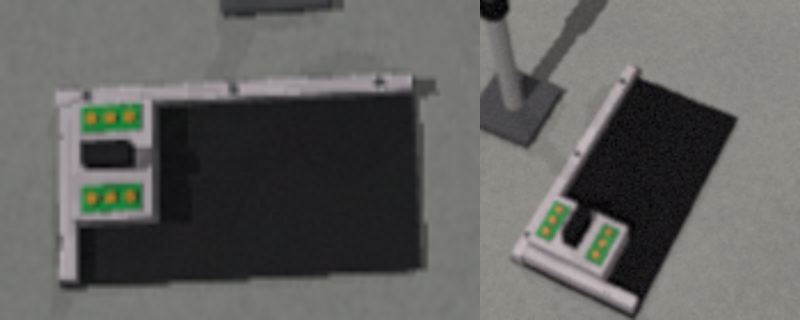

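Module 1 is flush in the corner: top crop (82–155, 100–220), with no gaps seen. Next module.

```bash
cat >> h.py <<'E'
def sync():
    st=read_state();p=st["eef_pos"];json.dump([float(p[0]),float(p[1]),float(p[2])+.3,float(st["tool_rot"][2])],open("cmd.json","w"))
def cycle(mx,my,th,slot,off=9):
    sync(); a=th+np.pi/2; w=np.pi/2+.033
    sx,sy=472.3+2.0*slot,317.7-60*slot
    ax,ay=sx-7,sy-off
    plan([[(mx,my,130,a,-1,6),(mx,my,80,a,-1,3),(mx,my,49,a,-1,3)],[(mx,my,49,a,1,8)],[(mx,my,160,a,1,5)],
      [(455,ay-150,160,1.55,1,10)],[(ax,ay,160,w,1,6),(ax,ay,80,w,1,3),(ax,ay,58,w,1,3)]])
E
python3 - <<'E'
from h import *
cycle(445.8,-196,-.105,1)
E
```

```text
12 6x[-0.377 0.064 0.213 0 0 0.005 -1]; 3x[-0.377 0.064 0.38 0 0 0.005 -1]; 3x[-0.377 0.064 0.483 0 0 0.005 -1]
8 8x[0 0 0 0 0 0 1]
5 5x[0 0 -0.37 0 0 0 1]
10 10x[0.98 -0.072 0 0 0 -0.053 1]
12 6x[0.5 0.031 0 0 0 -0.034 1]; 3x[0.5 0.031 0.267 0 0 -0.034 1]; 3x[0.5 0.031 0.34 0 0 -0.034 1]
```

Request:
move_arm:
  rows: "-0.377 0.064 0.213 0 0 0.005 -1; -0.377 0.064 0.213 0 0 0.005 -1; -0.377 0.064 0.213 0 0 0.005 -1; -0.377 0.064 0.213 0 0 0.005 -1; -0.377 0.064 0.213 0 0 0.005 -1; -0.377 0.064 0.213 0 0 0.005 -1; -0.377 0.064 0.38 0 0 0.005 -1; -0.377 0.064 0.38 0 0 0.005 -1; -0.377 0.064 0.43 0 0 0.005 -1; -0.377 0.064 0.483 0 0 0.005 -1; -0.377 0.064 0.483 0 0 0.005 -1; -0.377 0.064 0.483 0 0 0.005 -1"

```text
clock: 29.05
eef_pos: [444.6, -196.6, 49.1]
tool_rot: [-3.141, -0.001, 1.465]
force: [-0.5, -0.2, 0.3]
width: 85.3
gripper_force: 0.0
```

Request:
move_arm:
  rows: "0 0 0 0 0 0 0; 0 0 0 0 0 0 1; 0 0 0 0 0 0 1; 0 0 0 0 0 0 1; 0 0 0 0 0 0 1; 0 0 0 0 0 0 1; 0 0 0 0 0 0 1; 0 0 0 0 0 0 1"

```text
clock: 29.72
eef_pos: [445.0, -198.7, 49.1]
tool_rot: [3.14, 0.0, 1.462]
force: [-0.0, -0.4, 6.8]
width: 17.0
gripper_force: 59.8
```

Request:
move_arm:
  rows: "0 0 -0.05 0 0 0 1; 0 0 -0.12 0 0 0 1; 0 0 -0.22 0 0 0 1; 0 0 -0.32 0 0 0 1; 0 0 -0.37 0 0 0 1; 0 0 -0.37 0 0 0 1"

```text
clock: 30.22
eef_pos: [446.0, -199.0, 162.1]
tool_rot: [3.137, 0.001, 1.461]
force: [-0.0, 0.2, -2.3]
width: 16.8
gripper_force: 59.3
```

Request:
move_arm:
  rows: "0.05 0 0 0 0 -0.01 1; 0.15 -0.01 0 0 0 -0.02 1; 0.26 -0.02 0 0 0 -0.03 1; 0.37 -0.03 0 0 0 -0.04 1; 0.49 -0.04 0 0 0 -0.053 1; 0.61 -0.05 0 0 0 -0.053 1; 0.73 -0.06 0 0 0 -0.053 1; 0.84 -0.07 0 0 0 -0.053 1; 0.93 -0.072 0 0 0 -0.053 1; 0.98 -0.072 0 0 0 -0.053 1"

```text
clock: 31.05
eef_pos: [453.9, 100.2, 158.4]
tool_rot: [-3.14, -0.002, 1.55]
force: [-0.4, -0.0, -3.1]
width: 16.9
gripper_force: 59.2
```

Request:
move_arm:
  rows: "0.1 0.006 0 0 0 -0.01 1; 0.2 0.012 0 0 0 -0.02 1; 0.31 0.02 0 0 0 -0.034 1; 0.41 0.025 0 0 0 -0.034 1; 0.48 0.03 0 0 0 -0.034 1; 0.5 0.031 0 0 0 -0.034 1; 0.5 0.031 0.1 0 0 -0.034 1; 0.5 0.031 0.2 0 0 -0.034 1; 0.5 0.031 0.29 0 0 -0.034 1; 0.5 0.031 0.33 0 0 -0.034 1; 0.5 0.031 0.34 0 0 -0.034 1; 0.5 0.031 0.34 0 0 -0.034 1"

```text
clock: 32.05
eef_pos: [466.0, 243.9, 56.0]
tool_rot: [-3.138, 0.004, 1.599]
force: [-0.2, -0.5, -3.4]
width: 16.9
gripper_force: 62.3
```

Request:
move_arm:
  rows: "0 0 -0.004 0 0 0 1; 0 0 -0.007 0 0 0 1; 0 0 -0.007 0 0 0 1; 0 0.005 -0.007 0 0 0 1; 0 0.01 -0.007 0 0 0 1; 0 0.015 -0.007 0 0 0 1; 0 0.02 -0.007 0 0 0 1; 0 0.025 -0.007 0 0 0 1; 0 0.027 -0.007 0 0 0 1; 0 0.027 -0.007 0 0 0 1; 0 0.027 -0.007 0 0 0 1"

```text
clock: 32.97
eef_pos: [474.2, 245.8, 59.4]
tool_rot: [-3.139, 0.001, 1.6]
force: [-5.8, -1.1, -0.3]
width: 17.3
gripper_force: 62.7
```

Request:
move_arm:
  rows: "0.005 -0.003 0.003 0 0 0 1; 0.01 -0.003 0.003 0 0 0 1; 0.015 -0.003 0.003 0 0 0 1; 0.02 -0.003 0.003 0 0 0 1; 0.025 -0.003 0.003 0 0 0 1; 0.03 -0.003 0.003 0 0 0 1; 0.035 -0.003 0.003 0 0 0 1; 0.035 -0.003 0.003 0 0 0 1; 0.035 -0.003 0.003 0 0 0 1"

```text
clock: 33.72
eef_pos: [473.9, 254.4, 58.2]
tool_rot: [-3.139, 0.004, 1.599]
force: [-4.4, -4.1, -0.5]
width: 16.5
gripper_force: 62.5
```

Request:
move_arm:
  rows: "0.003 0 0 0 0 0 1; 0.007 0 0 0 0 0 1; 0.007 0 0 0 0 0 1; 0.007 0 0 0 0 0 1; 0.007 0 0 0 0 0 1"

```text
clock: 34.13
eef_pos: [474.0, 254.5, 58.2]
tool_rot: [-3.139, 0.008, 1.598]
force: [-4.2, -8.9, 1.8]
width: 17.1
gripper_force: 63.0
```

Request:
move_arm:
  rows: "0 0 0.003 0 0 0 1; 0 0 0.006 0 0 0 1; 0 0 0.007 0 0 0 1; 0 0 0.007 0 0 0 1"

```text
clock: 34.47
eef_pos: [473.9, 254.5, 56.2]
tool_rot: [-3.139, 0.008, 1.598]
force: [-4.6, -7.8, 3.2]
width: 16.7
gripper_force: 63.1
```

Request:
move_arm:
  rows: "0 0 0.002 0 0 0 0.7; 0 0 0.002 0 0 0 0.3; 0 0 0.002 0 0 0 -0.2; 0 0 0.002 0 0 0 -0.6; 0 0 0.002 0 0 0 -0.8; 0 0 -0.1 0 0 0 -0.8; 0 0 -0.2 0 0 0 -0.8; 0 0 -0.35 0 0 0 -1; 0 0 -0.35 0 0 0 -1; 0 0 -0.35 0 0 0 -1"

```text
clock: 35.3
eef_pos: [476.9, 260.4, 164.5]
tool_rot: [3.135, -0.004, 1.599]
force: [-0.6, -0.1, -0.7]
width: 85.7
gripper_force: 0.0
```

```bash
python3 - <<'E'
from h import *
sync();print(getcmd())
plan([[(480,80,200,1.6,-1,7)],[(540,-150,200,1.6,-1,8)]])
E
```

```text
[476.8561666919739, 260.41471376829554, 164.7730068473097, 1.59858109590196]
7 7x[-0.601 -0.006 -0.117 0 0 -0.001 -1]
8 8x[-0.773 0.177 0 0 0 0 -1]
```

Request:
move_arm:
  rows: "-0.601 -0.006 -0.117 0 0 0 -1; -0.601 -0.006 -0.117 0 0 0 -1; -0.601 -0.006 -0.117 0 0 0 -1; -0.601 -0.006 -0.117 0 0 0 -1; -0.601 -0.006 -0.117 0 0 0 -1; -0.601 -0.006 -0.117 0 0 0 -1; -0.601 -0.006 -0.117 0 0 0 -1"

```text
clock: 35.88
eef_pos: [478.0, 77.4, 196.0]
tool_rot: [-3.141, -0.0, 1.596]
force: [-0.4, 0.5, 0.9]
width: 85.8
gripper_force: 0.0
```

Request:
move_arm:
  rows: "-0.773 0.177 0 0 0 0 -1; -0.773 0.177 0 0 0 0 -1; -0.773 0.177 0 0 0 0 -1; -0.773 0.177 0 0 0 0 -1; -0.773 0.177 0 0 0 0 -1; -0.773 0.177 0 0 0 0 -1; -0.773 0.177 0 0 0 0 -1; -0.773 0.177 0 0 0 0 -1; -0.773 0.177 0 0 0 0 -1"

```text
clock: 36.63
eef_pos: [537.9, -149.1, 196.1]
tool_rot: [-3.141, -0.002, 1.602]
force: [0.9, 1.3, 0.6]
width: 85.6
gripper_force: 0.0
```

```bash
python3 - <<'E'
from h import *
print(read_state()["eef_pos"])
for n in("top","side"):
    c=cam(n)
    for m in modules(c): print(n,*m)
cycle(594,-83.5,.25,2,12)
E
```

```text
[ 537.92280728 -149.14193225  196.05465147]
top 472.8 316.5 -0.004 60.0 87 84
top 594.1 -86.3 0.259 60.1 91 86
top 474.6 254.2 0.063 60.1 89 89
side 501.8 289.2 -1.538 59.1 77 67
side 597.8 -192.8 -0.196 60.1 39 36
side 442.3 287.6 -1.535 60.1 87 79
side 592.5 -80.3 0.236 60.5 38 47
12 6x[0.212 0.194 0.223 0 0 -0.139 -1]; 3x[0.212 0.194 0.389 0 0 -0.139 -1]; 3x[0.212 0.194 0.493 0 0 -0.139 -1]
8 8x[0 0 0 0 0 0 1]
5 5x[0 0 -0.37 0 0 0 1]
10 10x[0.5 -0.35 0 0 0 0.173 1]
12 6x[0.501 0.037 0 0 0 -0.034 1]; 3x[0.501 0.037 0.266 0 0 -0.034 1]; 3x[0.501 0.037 0.34 0 0 -0.034 1]
```

Request:
move_arm:
  rows: "0.212 0.194 0.223 0 0 -0.139 -1; 0.212 0.194 0.223 0 0 -0.139 -1; 0.212 0.194 0.223 0 0 -0.139 -1; 0.212 0.194 0.223 0 0 -0.139 -1; 0.212 0.194 0.223 0 0 -0.139 -1; 0.212 0.194 0.3 0 0 -0.139 -1; 0.212 0.194 0.389 0 0 -0.139 -1; 0.212 0.194 0.44 0 0 -0.139 -1; 0.212 0.194 0.493 0 0 -0.139 -1; 0.212 0.194 0.493 0 0 -0.139 -1; 0.212 0.194 0.493 0 0 -0.139 -1"

```text
clock: 37.65
eef_pos: [593.5, -87.1, 49.3]
tool_rot: [-3.141, 0.0, 1.817]
force: [-0.3, -0.2, 0.4]
width: 85.5
gripper_force: 0.0
```

Request:
move_arm:
  rows: "0 0 0 0 0 0 0; 0 0 0 0 0 0 1; 0 0 0 0 0 0 1; 0 0 0 0 0 0 1; 0 0 0 0 0 0 1; 0 0 0 0 0 0 1; 0 0 0 0 0 0 1; 0 0 0 0 0 0 1"

```text
clock: 38.32
eef_pos: [594.6, -86.7, 49.4]
tool_rot: [3.141, 0.0, 1.817]
force: [0.5, -0.4, 5.5]
width: 16.7
gripper_force: 60.1
```

Request:
move_arm:
  rows: "0 0 -0.05 0 0 0 1; 0 0 -0.12 0 0 0 1; 0 0 -0.22 0 0 0 1; 0 0 -0.32 0 0 0 1; 0 0 -0.37 0 0 0 1; 0 0 -0.37 0 0 0 1"

```text
clock: 38.82
eef_pos: [595.8, -86.5, 162.6]
tool_rot: [3.137, 0.001, 1.817]
force: [0.0, 0.5, -3.8]
width: 16.9
gripper_force: 59.3
```

Request:
move_arm:
  rows: "0.05 -0.035 0 0 0 0.02 1; 0.1 -0.07 0 0 0 0.05 1; 0.18 -0.12 0 0 0 0.08 1; 0.26 -0.18 0 0 0 0.11 1; 0.34 -0.24 0 0 0 0.14 1; 0.42 -0.29 0 0 0 0.16 1; 0.47 -0.33 0 0 0 0.173 1; 0.49 -0.345 0 0 0 0.173 1; 0.5 -0.35 0 0 0 0.173 1"

```text
clock: 39.57
eef_pos: [453.6, 33.5, 158.8]
tool_rot: [-3.138, 0.001, 1.548]
force: [1.5, -1.0, -3.5]
width: 16.6
gripper_force: 59.4
```

Request:
move_arm:
  rows: "0.1 0.006 0 0 0 -0.01 1; 0.2 0.012 0 0 0 -0.02 1; 0.31 0.02 0 0 0 -0.034 1; 0.41 0.03 0 0 0 -0.034 1; 0.48 0.035 0 0 0 -0.034 1; 0.501 0.037 0 0 0 -0.034 1; 0.501 0.037 0.1 0 0 -0.034 1; 0.501 0.037 0.2 0 0 -0.034 1; 0.501 0.037 0.29 0 0 -0.034 1; 0.501 0.037 0.323 0 0 -0.034 1; 0.501 0.037 0.333 0 0 -0.034 1; 0.501 0.037 0.333 0 0 -0.034 1"

```text
clock: 40.57
eef_pos: [470.6, 182.3, 59.4]
tool_rot: [-3.14, 0.001, 1.598]
force: [-0.2, 0.6, -3.6]
width: 17.1
gripper_force: 59.5
```

Request:
move_arm:
  rows: "0 0.005 0.003 0 0 0 1; 0 0.01 0.003 0 0 0 1; 0 0.015 0.003 0 0 0 1; 0 0.02 0.003 0 0 0 1; 0 0.023 0.003 0 0 0 1; 0 0.025 0.003 0 0 0 1; 0 0.025 0.003 0 0 0 1; 0 0.025 0.003 0 0 0 1"

```text
clock: 41.23
eef_pos: [476.4, 183.3, 59.1]
tool_rot: [-3.139, 0.001, 1.6]
force: [-4.8, 0.2, -0.3]
width: 17.2
gripper_force: 60.0
```

Request:
move_arm:
  rows: "0.006 0 0 0 0 0 1; 0.012 0 0 0 0 0 1; 0.018 0 0 0 0 0 1; 0.024 0 0 0 0 0 1; 0.03 0 0 0 0 0 1; 0.033 0 0 0 0 0 1; 0.033 0 0 0 0 0 1; 0.033 0 0 0 0 0 1"

```text
clock: 41.9
eef_pos: [476.2, 191.7, 58.6]
tool_rot: [-3.138, 0.003, 1.598]
force: [-5.1, -2.3, -4.6]
width: 16.9
gripper_force: 59.5
```

Request:
move_arm:
  rows: "0.003 0 0 0 0 0 1; 0.006 0 0 0 0 0 1; 0.009 0 0 0 0 0 1; 0.012 0 0 0 0 0 1; 0.012 0 0 0 0 0 1; 0.012 0 0 0 0 0 1"

```text
clock: 42.4
eef_pos: [476.1, 194.4, 58.5]
tool_rot: [-3.138, 0.005, 1.598]
force: [-4.9, -3.9, -3.3]
width: 17.0
gripper_force: 59.8
```

Request:
move_arm:
  rows: "0.003 0 0 0 0 0 1; 0.005 0 0 0 0 0 1; 0.005 0 0 0 0 0 1; 0.005 0 0 0 0 0 1"

```text
clock: 42.73
eef_pos: [476.1, 194.5, 58.6]
tool_rot: [-3.138, 0.007, 1.598]
force: [-5.1, -5.8, -0.3]
width: 16.9
gripper_force: 60.1
```

Contact. Lower 1.5 mm, push slightly more, and release.

Request:
move_arm:
  rows: "0.003 0 0.003 0 0 0 1; 0.005 0 0.006 0 0 0 1; 0.005 0 0.008 0 0 0 1; 0.005 0 0.008 0 0 0 1"

```text
clock: 43.07
eef_pos: [475.9, 194.5, 57.6]
tool_rot: [-3.138, 0.01, 1.597]
force: [-7.8, -9.9, 15.3]
width: 17.0
gripper_force: 62.2
```

Request:
move_arm:
  rows: "0 0 0.002 0 0 0 0.7; 0 0 0.002 0 0 0 0.3; 0 0 0.002 0 0 0 -0.2; 0 0 0.002 0 0 0 -0.6; 0 0 0.002 0 0 0 -0.8; 0 0 -0.1 0 0 0 -0.8; 0 0 -0.2 0 0 0 -0.8; 0 0 -0.35 0 0 0 -1; 0 0 -0.35 0 0 0 -1; 0 0 -0.35 0 0 0 -1"

```text
clock: 43.9
eef_pos: [479.6, 201.1, 164.2]
tool_rot: [3.136, -0.003, 1.598]
force: [-0.2, -0.4, -0.1]
width: 85.7
gripper_force: 0.0
```

```bash
python3 - <<'E'
from h import *
sync();print(getcmd())
c=cam("side")
for m in modules(c): print(*m)
plan([[(540,0,200,1.5,-1,7)],[(598,-180,200,1.34,-1,6)]])
E
```

```text
[479.5857706176144, 201.12929899861595, 164.45037102197918, 1.5984986767838296]
473.2 258.8 0.04 59.4 88 68
475.2 198.1 0.028 59.7 81 73
471.0 318.9 0.018 59.8 83 74
7 7x[-0.676 0.183 -0.118 0 0 0.063 -1]
6 6x[-0.584 0.235 0 0 0 0.102 -1]
```

Request:
move_arm:
  rows: "-0.676 0.183 -0.118 0 0 0.063 -1; -0.676 0.183 -0.118 0 0 0.063 -1; -0.676 0.183 -0.118 0 0 0.063 -1; -0.676 0.183 -0.118 0 0 0.063 -1; -0.676 0.183 -0.118 0 0 0.063 -1; -0.676 0.183 -0.118 0 0 0.063 -1; -0.676 0.183 -0.118 0 0 0.063 -1"

```text
clock: 44.53
eef_pos: [538.2, -5.6, 195.4]
tool_rot: [-3.14, 0.002, 1.493]
force: [-0.1, 0.6, 1.4]
width: 85.1
gripper_force: 0.0
```

```bash
python3 - <<'E'
from h import *
print(read_state()["eef_pos"])
for n in("side","top"):
    c=cam(n)
    for m in modules(c): print(n,*m)
cycle(598,-196.5,-.22,3,12)
E
```

```text
[538.24543809  -5.56194355 195.3517805 ]
side 501.8 290.4 -1.537 58.9 77 79
side 475.2 198.1 0.028 59.7 81 73
side 442.3 287.2 -1.539 60.2 84 77
top 445.6 224.1 -1.538 59.3 87 98
top 503.6 286.8 -1.532 59.3 87 91
12 6x[-0.637 0.248 0.22 0 0 0.095 -1]; 3x[-0.637 0.248 0.387 0 0 0.095 -1]; 3x[-0.637 0.248 0.49 0 0 0.095 -1]
8 8x[0 0 0 0 0 0 1]
5 5x[0 0 -0.37 0 0 0 1]
10 10x[0.456 -0.59 0 0 0 -0.127 1]
12 6x[0.501 0.044 0 0 0 -0.034 1]; 3x[0.501 0.044 0.267 0 0 -0.034 1]; 3x[0.501 0.044 0.34 0 0 -0.034 1]
```

```bash
python3 - <<'E'
from h import *
sync(); plan([[(420,-80,200,1.4,-1,6)]])
E
```

```text
6 6x[-0.292 -0.371 -0.013 0 0 0.064 -1]
```

Request:
move_arm:
  rows: "-0.292 -0.371 -0.013 0 0 0.064 -1; -0.292 -0.371 -0.013 0 0 0.064 -1; -0.292 -0.371 -0.013 0 0 0.064 -1; -0.292 -0.371 -0.013 0 0 0.064 -1; -0.292 -0.371 -0.013 0 0 0.064 -1; -0.292 -0.371 -0.013 0 0 0.064 -1"

```text
clock: 45.13
eef_pos: [420.3, -79.5, 200.8]
tool_rot: [-3.141, -0.0, 1.401]
force: [0.6, -0.3, -0.5]
width: 85.7
gripper_force: 0.0
```

```bash
python3 - <<'E'
from h import *
print(read_state()["eef_pos"])
for n in("side","top"):
    c=cam(n)
    for m in modules(c): print(n,*m)
cycle(598,-196.5,-.22,3,12)
E
```

```text
[420.29573586 -79.47480309 200.7581504 ]
side 502.0 290.6 -1.531 58.6 77 78
side 475.3 198.2 0.031 59.8 81 74
side 442.4 287.5 -1.534 60.3 87 87
side 597.9 -192.8 -0.197 60.4 39 37
top 445.6 224.1 -1.538 59.3 87 98
top 503.5 286.7 -1.536 59.5 87 93
12 6x[-0.288 0.644 0.238 0 0 0.033 -1]; 3x[-0.288 0.644 0.404 0 0 0.033 -1]; 3x[-0.288 0.644 0.508 0 0 0.033 -1]
8 8x[0 0 0 0 0 0 1]
5 5x[0 0 -0.37 0 0 0 1]
10 10x[0.456 -0.591 0 0 0 -0.127 1]
12 6x[0.501 0.044 0 0 0 -0.034 1]; 3x[0.501 0.044 0.266 0 0 -0.034 1]; 3x[0.501 0.044 0.34 0 0 -0.034 1]
```

Request:
move_arm:
  rows: "-0.288 0.644 0.15 0 0 0.033 -1; -0.288 0.644 0.15 0 0 0.033 -1; -0.288 0.644 0.15 0 0 0.033 -1; -0.288 0.644 0.238 0 0 0.033 -1; -0.288 0.644 0.238 0 0 0.033 -1; -0.288 0.644 0.238 0 0 0.033 -1; -0.288 0.644 0.3 0 0 0.033 -1; -0.288 0.644 0.404 0 0 0.033 -1; -0.288 0.644 0.46 0 0 0.033 -1; -0.288 0.644 0.508 0 0 0.033 -1; -0.288 0.644 0.508 0 0 0.033 -1; -0.288 0.644 0.508 0 0 0.033 -1"

```text
clock: 46.23
eef_pos: [597.1, -197.5, 47.9]
tool_rot: [-3.141, -0.001, 1.349]
force: [0.7, 0.1, 0.5]
width: 85.4
gripper_force: 0.0
```

Request:
move_arm:
  rows: "0 0 0 0 0 0 0; 0 0 0 0 0 0 1; 0 0 0 0 0 0 1; 0 0 0 0 0 0 1; 0 0 0 0 0 0 1; 0 0 0 0 0 0 1; 0 0 0 0 0 0 1; 0 0 0 0 0 0 1"

```text
clock: 46.9
eef_pos: [597.0, -199.2, 49.3]
tool_rot: [3.14, 0.0, 1.347]
force: [-1.3, -0.8, 5.7]
width: 17.1
gripper_force: 60.3
```

Request:
move_arm:
  rows: "0 0 -0.05 0 0 0 1; 0 0 -0.12 0 0 0 1; 0 0 -0.22 0 0 0 1; 0 0 -0.32 0 0 0 1; 0 0 -0.37 0 0 0 1; 0 0 -0.37 0 0 0 1"

```text
clock: 47.4
eef_pos: [598.5, -199.2, 162.8]
tool_rot: [3.136, 0.0, 1.347]
force: [0.4, 0.7, -1.2]
width: 17.0
gripper_force: 59.2
```

Request:
move_arm:
  rows: "0.03 -0.04 0 0 0 -0.02 1; 0.09 -0.12 0 0 0 -0.04 1; 0.16 -0.21 0 0 0 -0.06 1; 0.23 -0.3 0 0 0 -0.08 1; 0.3 -0.39 0 0 0 -0.1 1; 0.37 -0.48 0 0 0 -0.12 1; 0.42 -0.55 0 0 0 -0.127 1; 0.45 -0.58 0 0 0 -0.127 1; 0.456 -0.591 0 0 0 -0.127 1; 0.456 -0.591 0 0 0 -0.127 1"

```text
clock: 48.23
eef_pos: [452.8, -25.9, 158.7]
tool_rot: [-3.139, 0.0, 1.549]
force: [-0.4, 0.0, -2.5]
width: 17.0
gripper_force: 59.2
```

Request:
move_arm:
  rows: "0.1 0.01 0 0 0 -0.01 1; 0.2 0.02 0 0 0 -0.02 1; 0.31 0.03 0 0 0 -0.034 1; 0.41 0.037 0 0 0 -0.034 1; 0.48 0.042 0 0 0 -0.034 1; 0.501 0.044 0 0 0 -0.034 1; 0.501 0.044 0.1 0 0 -0.034 1; 0.501 0.044 0.2 0 0 -0.034 1; 0.501 0.044 0.29 0 0 -0.034 1; 0.501 0.044 0.323 0 0 -0.034 1; 0.501 0.044 0.333 0 0 -0.034 1; 0.501 0.044 0.333 0 0 -0.034 1"

```text
clock: 49.23
eef_pos: [470.8, 122.7, 59.1]
tool_rot: [-3.14, 0.001, 1.599]
force: [-0.1, 0.5, -2.3]
width: 16.7
gripper_force: 59.3
```

Request:
move_arm:
  rows: "0 0.005 0.002 0 0 0 1; 0 0.01 0.002 0 0 0 1; 0 0.015 0.002 0 0 0 1; 0 0.02 0.002 0 0 0 1; 0 0.025 0.002 0 0 0 1; 0 0.028 0.002 0 0 0 1; 0 0.028 0.002 0 0 0 1; 0 0.028 0.002 0 0 0 1"

```text
clock: 49.9
eef_pos: [478.3, 123.7, 59.0]
tool_rot: [-3.14, 0.001, 1.601]
force: [-1.9, -0.2, -1.5]
width: 16.7
gripper_force: 59.6
```

Request:
move_arm:
  rows: "0.006 0 0 0 0 0 1; 0.012 0 0 0 0 0 1; 0.018 0 0 0 0 0 1; 0.024 0 0 0 0 0 1; 0.03 0 0 0 0 0 1; 0.036 0 0 0 0 0 1; 0.036 0 0 0 0 0 1; 0.036 0 0 0 0 0 1"

```text
clock: 50.57
eef_pos: [478.0, 134.3, 58.7]
tool_rot: [-3.14, 0.001, 1.601]
force: [-4.6, -1.3, -3.0]
width: 17.0
gripper_force: 59.3
```

Request:
move_arm:
  rows: "0.003 0 0 0 0 0 1; 0.006 0 0 0 0 0 1; 0.008 0 0 0 0 0 1; 0.008 0 0 0 0 0 1; 0.008 0 0 0 0 0 1"

```text
clock: 50.98
eef_pos: [478.0, 134.4, 58.8]
tool_rot: [-3.14, 0.005, 1.6]
force: [-3.9, -6.9, -0.3]
width: 16.9
gripper_force: 59.8
```

Request:
move_arm:
  rows: "0.004 0 0.002 0 0 0 1; 0.008 0 0.004 0 0 0 1; 0.01 0 0.006 0 0 0 1; 0.01 0 0.007 0 0 0 1; 0.01 0 0.007 0 0 0 1"

```text
clock: 51.4
eef_pos: [477.9, 134.5, 57.6]
tool_rot: [-3.139, 0.01, 1.598]
force: [-5.5, -12.6, 12.0]
width: 17.1
gripper_force: 61.4
```

Request:
move_arm:
  rows: "0 0 0.002 0 0 0 0.7; 0 0 0.002 0 0 0 0.3; 0 0 0.002 0 0 0 -0.2; 0 0 0.002 0 0 0 -0.6; 0 0 0.002 0 0 0 -0.8; 0 0 -0.1 0 0 0 -0.8; 0 0 -0.2 0 0 0 -0.8; 0 0 -0.35 0 0 0 -1; 0 0 -0.35 0 0 0 -1; 0 0 -0.35 0 0 0 -1"

```text
clock: 52.23
eef_pos: [480.8, 141.5, 164.4]
tool_rot: [3.135, -0.003, 1.6]
force: [-0.0, 0.6, -0.6]
width: 85.2
gripper_force: 0.0
```

```bash
python3 - <<'E'
from h import *
sync();print(getcmd())
plan([[(540,-60,330,1.6,-1,8)]])
E
```

```text
[480.8381061662178, 141.52500301411666, 164.74115341873483, 1.6004155776817472]
8 8x[-0.677 0.177 -0.551 0 0 0 -1]
```

Request:
move_arm:
  rows: "-0.677 0.177 -0.551 0 0 0 -1; -0.677 0.177 -0.551 0 0 0 -1; -0.677 0.177 -0.551 0 0 0 -1; -0.677 0.177 -0.551 0 0 0 -1; -0.677 0.177 -0.551 0 0 0 -1; -0.677 0.177 -0.551 0 0 0 -1; -0.677 0.177 -0.551 0 0 0 -1; -0.677 0.177 -0.551 0 0 0 -1; -0.677 0.177 -0.551 0 0 0 -1; -0.677 0.177 -0.551 0 0 0 -1"

```text
clock: 53.07
eef_pos: [536.8, -59.9, 325.7]
tool_rot: [-3.139, -0.001, 1.602]
force: [-0.7, 0.8, -0.2]
width: 85.3
gripper_force: 0.0
```

```bash
python3 - <<'E'
from h import *
print(read_state()["eef_pos"])
t=cam("top");s=cam("side")
# per-patch positions sorted by y
for n,c in(("t",t),("s",s)):
    h=cv2.cvtColor(c["img"],cv2.COLOR_RGB2HSV);m=cv2.morphologyEx(cv2.inRange(h,(45,90,50),(85,255,255)),cv2.MORPH_CLOSE,np.ones((3,3)))
    k,l,st,ce=cv2.connectedComponentsWithStats(m)
    P=sorted([(*np.round(onz(c,*ce[i],40)[:2],1),st[i,4]) for i in range(1,k) if st[i,4]>25 and onz(c,*ce[i],40)[1]>60],key=lambda p:-p[1])
    print(n,*[tuple(map(float,p)) for p in P])
a=t["img"][235:305,210:315];b=s["img"][250:390,225:365]
cv2.imwrite("pics/row.png",np.hstack([cv2.resize(a,(480,320),interpolation=2),cv2.resize(b,(320,320))])[...,::-1])
E
```

```text
[536.80485794 -59.93769707 325.6766988 ]
t (458.4, 861.9, 34.0) (442.8, 316.7, 87.0) (502.6, 316.2, 86.0) (504.5, 256.9, 94.0) (444.6, 253.7, 98.0) (506.2, 195.7, 90.0) (446.5, 194.7, 88.0) (508.3, 133.6, 83.0) (448.3, 133.5, 93.0)
s (500.7, 318.9, 81.0) (441.4, 317.3, 84.0) (502.8, 260.3, 69.0) (443.4, 257.1, 88.0) (505.0, 200.1, 72.0) (445.3, 197.9, 72.0) (507.2, 139.3, 59.0) (447.5, 138.5, 79.0)
```

View pics/row.png

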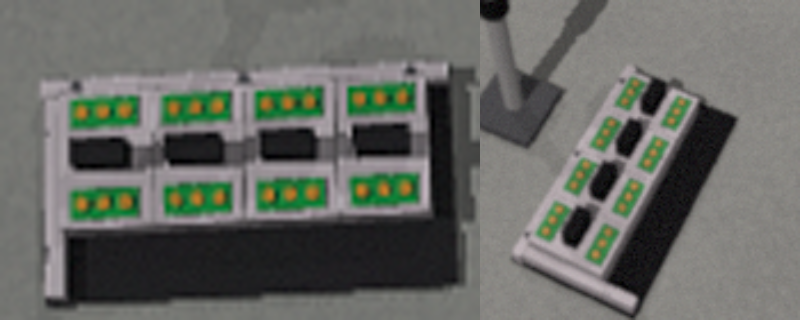

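The row looks tight: green patches evenly spaced in the top crop at x≈105, 197, 290, 382, and no gap visible in the side crop. As insurance I'll press the row once from its free end.

```bash
python3 - <<'E'
from h import *
sync()
plan([[(478,75,130,1.604,1,8)],[(478,75,36,1.604,1,5)],[(477.5,91,36,1.604,1,6)]])
E
```

```text
8 8x[0.455 -0.181 0.654 0 0 0 1]
5 5x[0 0 0.313 0 0 0 1]
6 6x[0.053 0 0 0 0 0 1]
```

Request:
move_arm:
  rows: "0.455 -0.181 0.654 0 0 0 1; 0.455 -0.181 0.654 0 0 0 1; 0.455 -0.181 0.654 0 0 0 1; 0.455 -0.181 0.654 0 0 0 1; 0.455 -0.181 0.654 0 0 0 1; 0.455 -0.181 0.654 0 0 0 1; 0.455 -0.181 0.654 0 0 0 1; 0.455 -0.181 0.654 0 0 0 1"

```text
clock: 53.83
eef_pos: [477.0, 75.9, 129.4]
tool_rot: [-3.137, -0.0, 1.607]
force: [0.8, -0.2, 0.4]
width: -0.2
gripper_force: 0.0
```

Request:
move_arm:
  rows: "0 0 0.1 0 0 0 1; 0 0 0.2 0 0 0 1; 0 0 0.28 0 0 0 1; 0 0 0.313 0 0 0 1; 0 0 0.313 0 0 0 1; 0 0 0.313 0 0 0 1"

```text
clock: 54.33
eef_pos: [480.1, 73.5, 37.8]
tool_rot: [3.141, 0.0, 1.6]
force: [0.5, 0.0, 0.4]
width: -0.1
gripper_force: 0.0
```

Request:
move_arm:
  rows: "0.01 0 0 0 0 0 1; 0.02 0 0 0 0 0 1; 0.03 0 0 0 0 0 1; 0.04 0 0 0 0 0 1; 0.05 0 0 0 0 0 1; 0.055 0 0 0 0 0 1; 0.06 0 0 0 0 0 1; 0.06 0 0 0 0 0 1"

```text
clock: 55.0
eef_pos: [478.8, 92.0, 37.2]
tool_rot: [3.142, -0.0, 1.601]
force: [0.4, 0.0, 0.0]
width: 0.2
gripper_force: 0.0
```

Request:
move_arm:
  rows: "0.006 0 0 0 0 0 1; 0.012 0 0 0 0 0 1; 0.016 0 0 0 0 0 1; 0.02 0 0 0 0 0 1; 0.02 0 0 0 0 0 1; 0.02 0 0 0 0 0 1"

```text
clock: 55.5
eef_pos: [478.6, 96.3, 37.1]
tool_rot: [-3.141, 0.002, 1.599]
force: [0.6, -4.3, 1.2]
width: 0.2
gripper_force: 2.1
```

Request:
move_arm:
  rows: "0.004 0 0 0 0 0 1; 0.008 0 0 0 0 0 1; 0.012 0 0 0 0 0 1; 0.012 0 0 0 0 0 1; 0.012 0 0 0 0 0 1"

```text
clock: 55.92
eef_pos: [478.6, 96.4, 37.1]
tool_rot: [-3.14, 0.007, 1.597]
force: [1.3, -10.4, 3.1]
width: 0.0
gripper_force: 5.4
```

Contact at y = 96.4 with no further motion under 10 N, so the row is solid. Now the magnifier goes back.

```bash
python3 - <<'E'
from h import *
sync();c=getcmd()
P=np.array([634,196]);f0=2.9034;K=lambda d,g=.4:(*(P+90*np.array([np.cos(f0+d),np.sin(f0+d)])),294,-.24+d,g,1)
k=K(2.31)
plan([[(c[0],c[1]-10,c[2],c[3],1,2),(c[0],c[1]-15,330,c[3],1,9)],[(k[0],k[1],365,k[3],-.3,9)]])
for m in("top",):
    t=cam(m)
print("knob px top",proj(t,(k[0],k[1],311)))
E
```

```text
11 2x[-0.033 -0.001 0 0 0 0 1]; 9x[-0.05 -0.001 -0.975 0 0 0 1]
9 9x[0.102 0.665 -0.117 0 0 -0.301 -0.3]
knob px top [294.14516923 168.87102465]
```

Request:
move_arm:
  rows: "-0.033 0 0 0 0 0 1; -0.05 0 0 0 0 0 1; -0.05 0 -0.975 0 0 0 1; -0.05 0 -0.975 0 0 0 1; -0.05 0 -0.975 0 0 0 1; -0.05 0 -0.975 0 0 0 1; -0.05 0 -0.975 0 0 0 1; -0.05 0 -0.975 0 0 0 1; -0.05 0 -0.975 0 0 0 1; -0.05 0 -0.975 0 0 0 1; -0.05 0 -0.975 0 0 0 1"

```text
clock: 56.88
eef_pos: [480.2, 87.2, 332.0]
tool_rot: [3.135, -0.001, 1.601]
force: [0.5, 0.6, -1.0]
width: 0.1
gripper_force: 0.0
```

```bash
python3 - <<'E'
from h import *
t=cam("top");s=cam("side");print(read_state()["eef_pos"])
a=t["img"][130:280,210:410];b=s["img"][190:340,190:390]
cv2.imwrite("pics/mag.png",np.hstack([cv2.resize(a,(400,300)),cv2.resize(b,(400,300))])[...,::-1])
for c in(t,s):print(proj(c,(677,117,311)))
E
```

```text
[478.34962191  85.99411178 328.86425624]
[294.16994323 168.9556309 ]
[228.75631282 191.99660993]
```

View pics/mag.png

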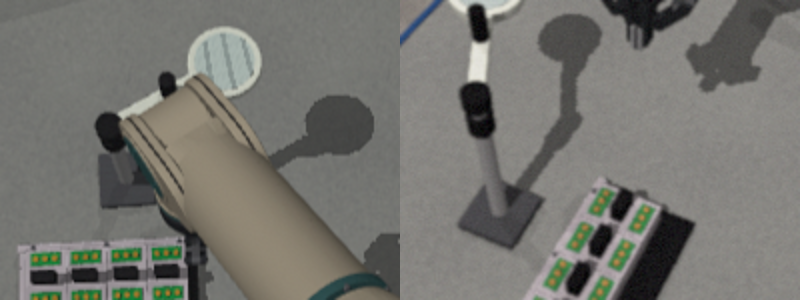

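The knob appears at (168,78) in the top crop, exactly at the predicted (294,169) full-image position. Proceeding.

Request:
move_arm:
  rows: "0.102 0.665 -0.117 0 0 -0.301 -0.3; 0.102 0.665 -0.117 0 0 -0.301 -0.3; 0.102 0.665 -0.117 0 0 -0.301 -0.3; 0.102 0.665 -0.117 0 0 -0.301 -0.3; 0.102 0.665 -0.117 0 0 -0.301 -0.3; 0.102 0.665 -0.117 0 0 -0.301 -0.3; 0.102 0.665 -0.117 0 0 -0.301 -0.3; 0.102 0.665 -0.117 0 0 -0.301 -0.3; 0.102 0.665 -0.117 0 0 -0.301 -0.3"

```text
clock: 57.73
eef_pos: [676.0, 122.7, 363.5]
tool_rot: [-3.139, -0.0, 2.075]
force: [-0.8, 0.2, -0.2]
width: 55.8
gripper_force: 0.0
```

```bash
python3 - <<'E'
from h import *
print(read_state()["eef_pos"],read_state()["tool_rot"]);sync()
P=np.array([634,196]);f0=2.9034;K=lambda d,g=.4:(*(P+90*np.array([np.cos(f0+d),np.sin(f0+d)])),294,-.24+d,g,1)
k=K(2.31)
plan([[(*k[:4],-.3,5),(*k[:4],.4,4)],[K(2.31-.11*i) for i in range(1,13)],[K(.99-.11*i) for i in range(1,9)]+[K(.05),K(-.02),K(-.07),K(-.1)]])
E
```

```text
[676.01494742 122.66874959 363.52319683] [-3.13879416e+00 -2.65926893e-04  2.07469099e+00]
9 5x[-0.018 -0.005 0.233 0 0 0.003 -0.3]; 4x[-0.018 -0.005 0.233 0 0 0.003 0.4]
12 0.001 -0.033 0 0 0 0.07 0.4; 0.007 -0.066 0 0 0 0.14 0.4; 0.016 -0.098 0 0 0 0.21 0.4; 0.028 -0.128 0 0 0 0.28 0.4; 0.044 -0.157 0 0 0 0.35 0.4; 0.062 -0.185 0 0 0 0.42 0.4; 0.084 -0.209 0 0 0 0.49 0.4; 0.108 -0.232 0 0 0 0.56 0.4; 0.135 -0.252 0 0 0 0.63 0.4; 0.163 -0.268 0 0 0 0.7 0.4; 0.193 -0.282 0 0 0 0.77 0.4; 0.225 -0.292 0 0 0 0.84 0.4
12 0.002 -0.033 0 0 0 0.07 0.4; 0.008 -0.065 0 0 0 0.14 0.4; 0.016 -0.097 0 0 0 0.21 0.4; 0.029 -0.127 0 0 0 0.28 0.4; 0.044 -0.156 0 0 0 0.35 0.4; 0.063 -0.184 0 0 0 0.42 0.4; 0.085 -0.209 0 0 0 0.491 0.4; 0.109 -0.231 0 0 0 0.561 0.4; 0.123 -0.242 0 0 0 0.599 0.4; 0.141 -0.254 0 0 0 0.643 0.4; 0.153 -0.261 0 0 0 0.675 0.4; 0.161 -0.266 0 0 0 0.694 0.4
```

Request:
move_arm:
  rows: "-0.018 -0.005 0 0 0 0.003 -0.3; -0.018 -0.005 0.1 0 0 0.003 -0.3; -0.018 -0.005 0.2 0 0 0.003 -0.3; -0.018 -0.005 0.233 0 0 0.003 -0.3; -0.018 -0.005 0.233 0 0 0.003 -0.3; -0.018 -0.005 0.233 0 0 0.003 0.4; -0.018 -0.005 0.233 0 0 0.003 0.4; -0.018 -0.005 0.233 0 0 0.003 0.4; -0.018 -0.005 0.233 0 0 0.003 0.4"

```text
clock: 58.48
eef_pos: [679.4, 117.6, 296.5]
tool_rot: [3.139, 0.001, 2.068]
force: [0.1, -0.3, -0.3]
width: 25.7
gripper_force: 0.0
```

Request:
move_arm:
  rows: "0.001 -0.033 0.005 0 0 0.07 0.4; 0.007 -0.066 0.005 0 0 0.14 0.4; 0.016 -0.098 0.005 0 0 0.21 0.4; 0.028 -0.128 0.005 0 0 0.28 0.4; 0.044 -0.157 0.005 0 0 0.35 0.4; 0.062 -0.185 0.005 0 0 0.42 0.4; 0.084 -0.209 0.005 0 0 0.49 0.4; 0.108 -0.232 0.005 0 0 0.56 0.4; 0.135 -0.252 0.005 0 0 0.63 0.4; 0.163 -0.268 0.005 0 0 0.7 0.4; 0.193 -0.282 0.005 0 0 0.77 0.4; 0.225 -0.292 0.005 0 0 0.84 0.4"

```text
clock: 59.48
eef_pos: [570.4, 132.1, 294.4]
tool_rot: [3.137, 0.0, 0.741]
force: [1.0, -4.4, 0.8]
width: 25.7
gripper_force: 2.1
```

Request:
move_arm:
  rows: "0.002 -0.033 0 0 0 0.07 0.4; 0.008 -0.065 0 0 0 0.14 0.4; 0.016 -0.097 0 0 0 0.21 0.4; 0.029 -0.127 0 0 0 0.28 0.4; 0.044 -0.156 0 0 0 0.35 0.4; 0.063 -0.184 0 0 0 0.42 0.4; 0.085 -0.209 0 0 0 0.491 0.4; 0.109 -0.231 0 0 0 0.561 0.4; 0.123 -0.242 0 0 0 0.599 0.4; 0.141 -0.254 0 0 0 0.643 0.4; 0.153 -0.261 0 0 0 0.675 0.4; 0.161 -0.266 0 0 0 0.694 0.4"

```text
clock: 60.48
eef_pos: [549.8, 226.4, 293.8]
tool_rot: [3.141, 0.001, -0.342]
force: [-1.8, -1.4, 0.0]
width: 25.5
gripper_force: 1.1
```

Request:
move_arm:
  rows: "0 0 0 0 0 0 0.4; 0 0 0 0 0 0 0.4; 0 0 0 0 0 0 0; 0 0 0 0 0 0 -0.3; 0 0 0 0 0 0 -0.3; 0 0 0 0 0 0 -0.3; 0 0 -0.1 0 0 0 -0.3; 0 0 -0.2 0 0 0 -0.3; 0 0 -0.3 0 0 0 -0.3; 0 0 -0.3 0 0 0 -0.3; 0 0 -0.3 0 0 0 -0.3"

```text
clock: 61.4
eef_pos: [551.5, 226.4, 385.3]
tool_rot: [-3.139, -0.003, -0.341]
force: [-0.3, -0.1, 0.0]
width: 55.5
gripper_force: 0.0
```

```bash
python3 - <<'E'
from h import *
sync();print(getcmd())
plan([[(620,-40,400,.2,-1,10)],[(600,-200,400,.6,-1,9)]])
E
```

```text
[551.4975564841662, 226.35140827053334, 385.6210480462504, -0.3412130202843642]
10 10x[0.512 0.76 -0.048 0 0 -0.345 -1]
9 9x[-0.172 0.51 0 0 0 -0.254 -1]
```

Request:
move_arm:
  rows: "0.512 0.76 -0.048 0 0 -0.345 -1; 0.512 0.76 -0.048 0 0 -0.345 -1; 0.512 0.76 -0.048 0 0 -0.345 -1; 0.512 0.76 -0.048 0 0 -0.345 -1; 0.512 0.76 -0.048 0 0 -0.345 -1; 0.512 0.76 -0.048 0 0 -0.345 -1; 0.512 0.76 -0.048 0 0 -0.345 -1; 0.512 0.76 -0.048 0 0 -0.345 -1; 0.512 0.76 -0.048 0 0 -0.345 -1; 0.512 0.76 -0.048 0 0 -0.345 -1"

```text
clock: 62.23
eef_pos: [618.5, -39.3, 396.6]
tool_rot: [-3.14, 0.002, 0.202]
force: [-0.1, 0.2, -0.8]
width: 85.4
gripper_force: 0.0
```

Request:
move_arm:
  rows: "-0.172 0.51 0 0 0 -0.254 -1; -0.172 0.51 0 0 0 -0.254 -1; -0.172 0.51 0 0 0 -0.254 -1; -0.172 0.51 0 0 0 -0.254 -1; -0.172 0.51 0 0 0 -0.254 -1; -0.172 0.51 0 0 0 -0.254 -1; -0.172 0.51 0 0 0 -0.254 -1; -0.172 0.51 0 0 0 -0.254 -1; -0.172 0.51 0 0 0 -0.254 -1; -0.172 0.51 0 0 0 -0.254 -1"

```text
clock: 63.07
eef_pos: [599.5, -198.6, 397.9]
tool_rot: [-3.141, -0.0, 0.603]
force: [-0.7, -0.0, 0.2]
width: 85.3
gripper_force: 0.0
```

```bash
python3 - <<'E'
from h import *
t=cam("top");s=cam("side")
a=t["img"][150:390,190:510];b=s["img"][90:390,190:490]
cv2.imwrite("pics/end.png",np.hstack([cv2.resize(a,(400,300)),cv2.resize(b,(400,400))[:300]] if 0 else [cv2.resize(a,(400,300)),cv2.resize(b,(300,300))])[...,::-1])
print(proj(t,(474,256,264)),proj(s,(474,256,264)))
E
```

```text
[240.5161074  252.35089447] [274.32687298 280.82076192]
```

View pics/end.png

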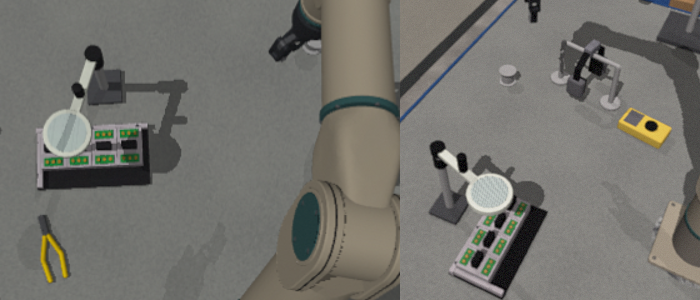

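The lens centre is at (244,256) against the expected (240.5,252), the row is intact, and the headset hangs at (590,65). Handing in.

```bash
python3 -c "
from cell import *
print(finish_job())"
```

```text
the job is handed in; nothing more can be done
None
```

I handed the job in at about 63 s on the robot clock; no verdict came back, but the last pictures show the headset hanging on the rail, all four modules in a tight row at the end stop, and the magnifier head within about 10 mm of the view point.

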